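# Put the spanner set away on the tool rail

## Robot

A 6-joint arm with a two-finger parallel gripper is mounted at the origin on the work surface. World frame = base frame: x ahead of the robot, y to its left, z up, the work surface at z = 0. Lengths are in m, angles in rad, forces in N, time in s.
With the tool pointing down it reaches from about 0.275 to 0.775 m from the base axis. Payload 14.6 kg.
Tool frame: the origin (TCP) lies between the finger pads; the fingertips stand env.finger_overhang ahead of it and the grasp point (between the pads) lies 3 mm ahead of it (env.finger_overhang is the distance from the TCP to the fingertips, in m); z points along the fingers, y is the line along which they close (so a half turn about z gives the same grasp; the last joint's range is limited). The gripper opens to 85 mm and grips with 20 to 120 N. Pads are 22 mm wide; open, the fingers measure 114 mm over their backs; the gripper's body (76 mm by 85 mm) begins 54 mm behind the grasp point. The pads swing forward as they close: fully open they stand 13 mm farther back than shut.
Start: joints at [1.095, 0.263, -0.048, 1.259, 0, 1.415], TCP at [0.166, 0.498, 0.213] pointing down, gripper open.
Joint ranges: [-2.65, 2.65], [-0.89, 1.7], [-1.18, 1.37], [-2.13, 2.11], [-1.35, 1.29], [-3.14, 3.14]. Speed limits (rad/s): [1.89, 1.89, 2.57, 2.79, 3.14, 3.14].

## Interface

Orientations are given as a rotation vector (axis times angle).
In Python, from workcell import env, imaging, job, nets gives the robot as it stands.
- The arm moves only by the tool play_rows, never from a script. Its argument "moves" is a list of rows, each an object of numbers: "tx", "ty", "tz": the shift along the tool's x, y, z in cm; "ax", "ay", "az": the turn, a rotation vector about the tool's x, y, z in degrees. A call has 1 to 20 rows; each row is the pose to reach, as a shift and turn from the pose commanded when the call began, along the tool's axes at that moment; what a row does not reach only later rows make up. A row lasts 1/12 s, in which the tool goes at most 41.7 mm and 7.16 degrees, less where a joint would pass 70% of its speed; a pose out of reach is approached as far as the arm can. A call with a gripper value outside its range is refused whole. "claw" is the opening, from -1 (shut) to 1 (fully open), set as the call begins (left out, the last holds). The fingers move at their own pace and stop on an object; the grip force is fixed at half the most. Time passes only in rows, so rows that repeat a pose let the fingers close. It gives the time, the measured TCP pose, the force, the opening and the grip force at its end, in the units of the state.
- env.sense(): the state, without advancing time (a new reading comes with each control period).
- imaging.read_camera(name): name is "scene" or "top" or "wrist"; returns the picture (420x560x3 uint8, red, green, blue); there is no depth.
- imaging.camera_model(name): a dict with "fx", "fy", "cx", "cy" (pixels), "rvec" (rotation vector, rad) and "tvec" (3), from world to camera coordinates, as OpenCV has them. Camera axes: x right, y down, z forward; pixel columns grow to the right and rows downward; lengths in m; the calibration is good to about 2 mm. A picture is of the moment at which its call begins: read the wrist's pose just before it. camera_model takes no time and is no camera call; for the wrist camera it gives the pose at the moment of the call.
- job.sign_off(): hands the job in; it is judged then, once.
Trained networks look in the newest picture that a camera, given by its name, has taken for a name from the list of things; names that differ only in an ending like _2 or _b are one class to them, and where a whole thing is asked for, a point or a joint stands for the part that bears it (a point fixed in the world has none). Each returns a list of dicts, best first, with "confidence" (0 to 1); they miss things now and then, are a little off and sometimes report something else, mostly with a low value. They report only what shows in the picture. A call takes as long as a camera call. They do not tell look-alikes from the thing itself.
- nets.spot_in(camera, label): "extent" ([centre column, centre row, width, height] as shares, 0 to 1, of the picture: columns of its width, rows of its height, round what is visible of it).
The state is a dict: "clock": time; "q": joint angles; "joint_vel": joint speeds; "joint_efforts": joint torques, N m; "eef_pos": TCP position; "tcp_rot": TCP orientation; "force": force on the tool from outside, world axes, zero at the start; "ft_torque": the same for the moment, N m; "gripper_width": finger opening in m; "finger_force": force on a finger pad.
Only numpy, scipy, OpenCV 4.12 (cv2) and the standard library are available. Lean on these libraries where they do the work, as an engineer would, in place of code of your own. Each camera call takes 0.05 s, during which the arm holds its last target. There are 200 camera calls.

## Task

Put the blue spanner set back in its place on the tool rail: swing the red keeper arm fully aside, lift the set out of its sloping holder, hook it over the open end of the rail and slide it along under the shelf until its hook is centred on the yellow place mark. Then swing the keeper arm back square across the rail so the set cannot wander off, and let go. Leave the pliers hanging on the rail, the wood block and the spray can where they are, and do not drop the set.

Things in the scene. Friction and masses are not known exactly. Their poses are not given: they have to be found in the camera images.
- rail_stand: Grey bench stand, fixed. Origin on the bench under the rail's middle; y runs along the rail, x points away from its front. Rail: steel bar 16 mm thick, y -290 to +290 mm, axis 250 mm above the bench at x = 0, on 20 mm thick end posts (right one 260 mm tall). Keeper's post, 18 mm thick, 292 mm tall: x = 55, y = -100 mm.
- load_end (a point): Point on the rail's axis in the middle of its open end (y = -190 mm of rail_stand), where hooks are put on: once the keeper is aside nothing stands above the rail within 80 mm either way. Axes as rail_stand.
- shelf_edge (a point): Right front corner of the shelf's underside (x = -31, y = -60 mm of rail_stand, 284 mm above the bench). The shelf covers the rail from here to the left end, 71 mm deep, front lip to 302 mm; boxes on it reach 334 mm. Under it a hook can slide but not be lifted off or on, and an upright gripper finds no room at the set's handle: reach in from the front, tilted 30 to 45 degrees.
- gate (a joint): Red keeper arm on the post behind the rail. 0 rad: square across the rail, free end towards the front, blocking hooks; grows as it swings anticlockwise seen from above, over the loading end; 1.75 rad: its stop, fully aside behind the rail. Upright axis at x = 55, y = -100 mm of rail_stand. Light friction (under 1 N at the knob); stays where it is left.
- gate_knob (a point): Grip point on the black upright round knob (16 mm thick, 40 mm tall) at the keeper arm's free end, 117 mm from its axis, 290 mm above the bench. The arm's top is 22 mm below this point, the knob's top 18 mm above it. Axes turn with the arm.
- place_mark: Yellow place mark, 24 mm wide: a clip over the shelf and a band on the rail below it; fixed. Origin on the bench below the rail's axis at the mark's middle; axes as rail_stand. The set's hook belongs centred on it along the rail.
- holder: Dark steel sloping bench holder, fixed, 110 mm wide; the set stands in it leaning 25 degrees, top towards the holder's +x (back). Origin on the bench about below the set's handle. Its lip and cheeks stand up to about 50 mm above the ledge around the set's foot: draw the set out some 60 mm upward along its own length.
- set_grip (a point): Grip point of the set's blue handle tab: 10 mm thick along own y (pinch it so), reaching 16 mm forward (own -x) and 25 mm back from here, 18 mm down and 16 mm up (own z). Own z is up along the set, own x to its back; at the start leaning 25 degrees about own y, turned as the holder. A firm grip keeps it from turning in the fingers.
- set_hook (a point): Point of the set that lies on the rail's axis when it hangs: 44 mm behind (own +x) and 4 mm above (own +z) the grip point, same axes. Hook 30 mm wide (own y), open downward, 28 mm clear inside with a centring saddle; top 17 mm above, rear lip ends 30 mm below and 24 mm behind. Spanner panel, 96 mm wide, hangs to 212 mm below, within 20 mm of the rail's plane. Set 0.2 to 0.42 kg.
- pliers_hook (a point): Orange pliers on a grey hanger, hanging on the rail near its left end; point of the hanger on the rail's axis. 60 mm wide, 245 mm long. To be left alone.
- block_mid (a point): Centre of a loose wood block, 90 x 60 x 50 mm, lying on the bench in front of the rail. To be left alone.
- can_mid (a point): Centre of a spray can, 66 mm thick, 150 mm tall, standing on the bench. To be left alone.
Not all that is in view belongs to the job. Leave any purple look-alike of the part that bears set_grip alone.

How it is judged:
By the outcome, as a careful person would: the job done as asked, in the order asked, and still so for the second after the job is handed in, with the robot touching nothing.
It also fails if it takes over 72 s, if anything falls off the work surface, if the arm or the gripper's body presses on something with over 40 N, if the wrist force passes 120 N, or if a joint passes its speed limit or range.

## Working session

There is one attempt and no reset: what is moved stays moved. The work goes in short steps, Python scripts to look and compute and a tool call to move; the robot and the scene stay as the last step left them, time stands still between calls to the robot, and variables do not carry over. Pictures are saved under pics/ and viewed, at most 10 in all, crops included, and the job is handed in when it is done.

Besides the shell and the picture viewer there is one more tool, called after "Call:" as a command line: name --argument value ..., lists and objects as JSON in quotes. play_rows: Moves the arm, as the interface text tells. Its arguments: {"type":"object","properties":{"moves":{"type":"array","items":{"type":"object","properties":{"tx":{"type":"number"},"ty":{"type":"number"},"tz":{"type":"number"},"ax":{"type":"number"},"ay":{"type":"number"},"az":{"type":"number"}}}},"claw":{"type":"number"}},"required":["moves"]}

```bash
mkdir -p pics; ls; python3 - <<'E'
from workcell import env, imaging, job, nets
import cv2
print(env.sense(), env.finger_overhang)
ims={}
for c in ("scene","top"):
    im=imaging.read_camera(c); cv2.imwrite(f"pics/{c}0.png",im[:,:,::-1]); print(c,imaging.camera_model(c))
    for l in ("rail_stand","gate","gate_knob","place_mark","holder","set_grip","pliers_hook","block_mid","can_mid"):
        print(l,[( [round(float(v)*s,1) for v,s in zip(d["extent"],(560,420,560,420))],round(float(d["confidence"]),2)) for d in nets.spot_in(c,l)])
E
```

```text
pics
{'clock': 0.0, 'q': array([ 1.09467044e+00,  2.63490173e-01, -4.89512160e-02,  1.25941208e+00,
       -2.56375006e-05,  1.41546663e+00]), 'joint_vel': array([-0.00028023, -0.00014533,  0.00012465, -0.00046681, -0.00034312,
       -0.0011677 ]), 'joint_efforts': array([-6.29253525e-03, -6.37621808e+01,  3.84562898e+01,  1.35324447e-02,
       -3.23910626e-04,  2.87571353e-06]), 'eef_pos': array([0.16542797, 0.49792978, 0.21303685]), 'tcp_rot': array([-5.01698926e-01, -3.10096611e+00,  1.59082603e-03]), 'force': array([ 0.40594097, -0.61908368, -0.90340331]), 'ft_torque': array([-0.01137697,  0.01853245, -0.05018995]), 'finger_force': 0.0, 'gripper_width': 0.08537866424525307} 0.022
scene {'fx': 435.2271068016059, 'fy': 435.2271068016059, 'cx': 280.96335852369384, 'cy': 213.89531733111082, 'rvec': array([ 0.66309651,  2.52096579, -1.28422841]), 'tvec': array([0.42668843, 0.02913479, 1.6849472 ])}
rail_stand [([300.4, 286.4, 158.0, 202.4], 0.74)]
gate [([272.2, 212.9, 39.7, 32.1], 0.54)]
gate_knob [([271.0, 210.3, 34.7, 32.3], 0.74)]
place_mark [([299.3, 234.2, 29.1, 16.9], 0.71), 
[... 417 characters left out ...]
fx': 399.975458589804, 'fy': 399.975458589804, 'cx': 279.65805122757695, 'cy': 207.03660121837925, 'rvec': array([ 2.12426829, -2.14422476,  0.15933692]), 'tvec': array([-0.05228582,  0.47643145,  1.13648109])}
rail_stand [([184.0, 174.3, 257.2, 80.3], 0.59)]
gate [([231.4, 159.3, 9.4, 51.7], 0.55)]
gate_knob [([234.0, 160.1, 12.9, 52.7], 0.74)]
place_mark [([166.7, 160.9, 15.4, 31.7], 0.9), ([182.8, 171.9, 254.7, 79.3], 0.74)]
holder [([385.6, 200.8, 46.5, 52.7], 0.65)]
set_grip [([470.7, 234.7, 80.0, 66.3], 0.72), ([369.5, 296.6, 79.2, 64.7], 0.68), ([388.1, 188.7, 50.0, 57.6], 0.62)]
pliers_hook [([118.7, 184.3, 46.2, 18.8], 0.52)]
block_mid [([229.1, 243.8, 26.4, 28.9], 0.56)]
can_mid []
```

```bash
python3 - <<'E'
import cv2
t=cv2.imread("pics/top0.png"); s=cv2.imread("pics/scene0.png")
cv2.imwrite("pics/topc.png",cv2.resize(t,(800,600),interpolation=cv2.INTER_CUBIC))
cv2.imwrite("pics/scenec.png",cv2.resize(s[130:370,190:450],None,fx=2.5,fy=2.5,interpolation=cv2.INTER_CUBIC))
E
```

```text
(no output)
```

View pics/topc.png

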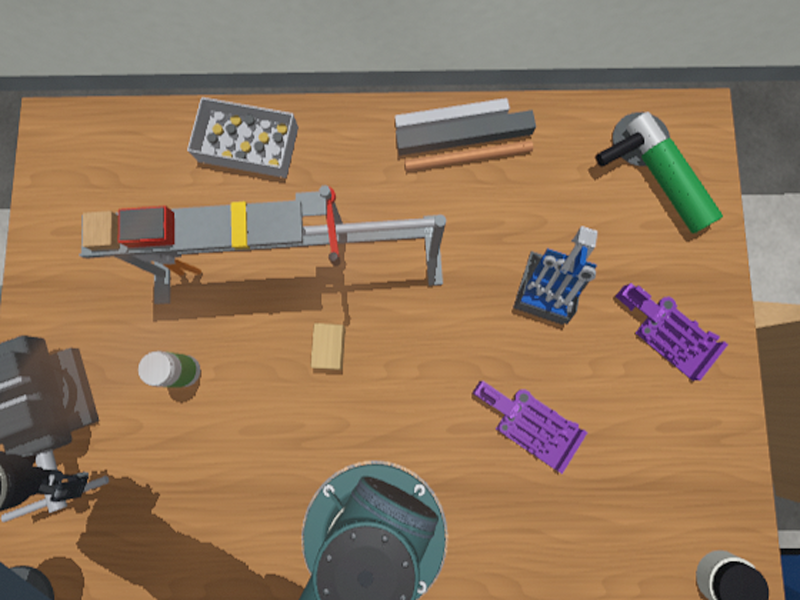

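View pics/scenec.png

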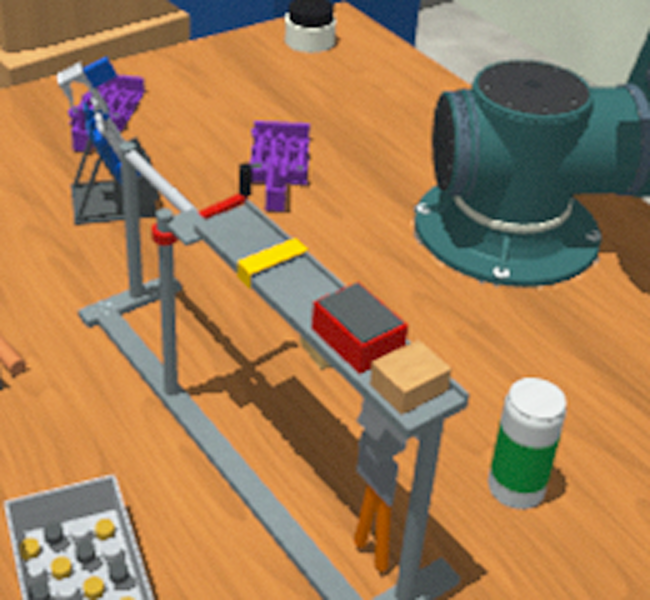

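The top picture shows the rail on the left (its right end near (440,220)), the keeper knob at (334,258) and the yellow mark at (239,224). There are three candidates for the set: blue at (560,275), standing in the dark holder, and two purple ones lying flat at (672,330) and (530,425). The blue one fits because of its colour and because it stands in the holder. I'll confirm it in an enlarged crop.

```bash
python3 - <<'E'
import cv2
t=cv2.imread("pics/top0.png"); s=cv2.imread("pics/scene0.png")
a=cv2.resize(t[120:220,50:316],None,fx=3,fy=3,interpolation=cv2.INTER_CUBIC)
b=cv2.resize(t[150:240,350:430],None,fx=3.2,fy=3.2,interpolation=cv2.INTER_CUBIC)
c=cv2.resize(s[145:220,210:280],None,fx=3.8,fy=3.8,interpolation=cv2.INTER_CUBIC)
import numpy as np
out=np.zeros((600,800,3),np.uint8)
out[:300,:798]=a; out[305:305+288,:256]=b; out[305:305+285,300:300+266]=c
cv2.imwrite("pics/crops.png",out)
E
```

```text
(no output)
```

View pics/crops.png

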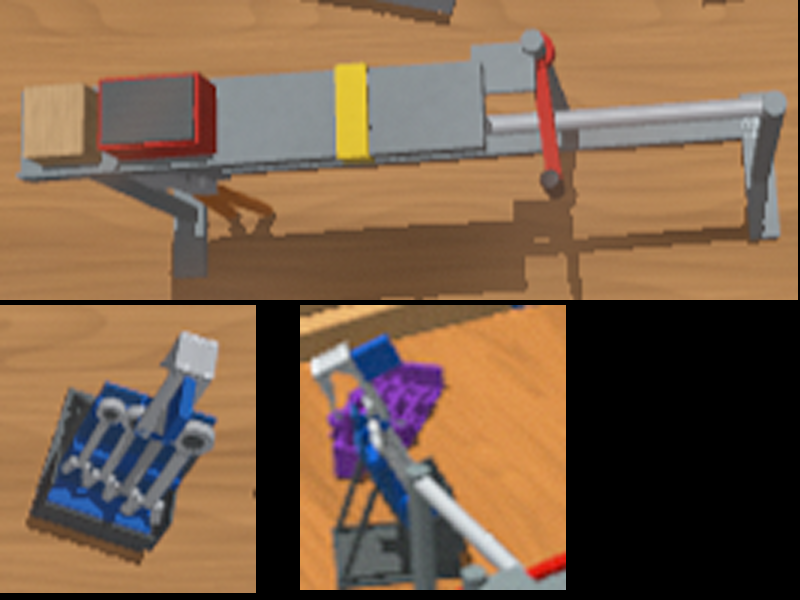

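```bash
cat > h.py <<'E'
import numpy as np, cv2
from scipy.spatial.transform import Rotation as R
from scipy.optimize import least_squares
def ray(m,uv):
    Rm=R.from_rotvec(m["rvec"]).as_matrix(); d=Rm.T@np.array([(uv[0]-m["cx"])/m["fx"],(uv[1]-m["cy"])/m["fy"],1]); return -Rm.T@m["tvec"],d
def onz(m,uv,z):
    o,d=ray(m,uv); return o+d*(z-o[2])/d[2]
def proj(m,p):
    c=R.from_rotvec(m["rvec"]).apply(p)+m["tvec"]; c=np.atleast_2d(c); return np.c_[m["fx"]*c[:,0]/c[:,2]+m["cx"],m["fy"]*c[:,1]/c[:,2]+m["cy"]]
E
python3 - <<'E'
from h import *
from workcell import imaging
np.set_printoptions(precision=4,suppress=True)
T=imaging.camera_model("top");S=imaging.camera_model("scene")
A=lambda u,v:(50+u/3-.33,120+v/3-.33)
P={"post":(A(773,103),.260),"keeper":(A(532,40),.292),"shelfF":(A(486,150),.302),"shelfB":(A(484,62),.288),"knob":(A(551,182),.308),
 "yF":(A(353,160),.302),"yB":(A(350,65),.29),"railR":(A(758,103),.258),"railL":(A(490,124),.258),"lipL":(A(20,178),.302)}
W={k:onz(T,*v) for k,v in P.items()}
for k,v in W.items(): print(k,v[:2])
L={"post":(0,-.285),"keeper":(.055,-.1),"shelfF":(-.031,-.06),"shelfB":(.04,-.06),"railL":(0,-.062)}
w={"post":(1,.2)}
def f(p):
    c,s=np.cos(p[2]),np.sin(p[2]); r=[]
    for k,l in L.items():
        e=np.array([c*l[0]-s*l[1]+p[0],s*l[0]+c*l[1]+p[1]])-W[k][:2]
        e=np.array([[c,s],[-s,c]])@e
        r+=list(e*np.array(w.get(k,(1,1))))
    return r
q=least_squares(f,[.55,.1,0]).x
print(q,np.array(f(q)).reshape(-1,2)*1000)
Ri=np.array([[np.cos(q[2]),np.sin(q[2])],[-np.sin(q[2]),np.cos(q[2])]])
for k in W: print(k,Ri@(W[k][:2]-q[:2])*1000)
# scene check
Rs=R.from_euler("z",q[2])
for n,l in {"keeper":(.055,-.1,.292),"shelfF":(-.031,-.06,.302),"knobtop":(-.062,-.1,.308),"posttop":(0,-.285,.26)}.items():
    p=proj(S,Rs.apply(l)+[q[0],q[1],0])[0]; print(n,p,"crop",(p-[190,130])*2.5)
E
```

```text
post [ 0.5697 -0.1269]
keeper [0.6137 0.064 ]
shelfF [0.5224 0.0968]
shelfB [0.5975 0.1023]
knob [0.4953 0.0458]
yF [0.5156 0.199 ]
yB [0.5956 0.2077]
railR [ 0.5704 -0.1149]
railL [0.5554 0.102 ]
lipL [0.5043 0.4552]
[0.5519 0.1606 0.0624] [[ 0.1149  0.6091]
 [-0.73    0.3112]
 [ 2.3931  1.8315]
 [-1.9094  1.0604]
 [ 0.1313 -3.3248]]
post [  -0.1149 -288.0456]
keeper [  55.73   -100.3112]
shelfF [-33.3931 -61.8315]
shelfB [ 41.9094 -61.0604]
knob [ -63.6159 -111.0467]
yF [-33.7627  40.5823]
yB [46.6192 44.2911]
railR [   1.3693 -276.1144]
railL [ -0.1313 -58.6752]
lipL [-29.1317 296.9517]
keeper [254.7494 214.5107] crop [161.8735 211.2769]
shelfF [288.1586 208.9177] crop [245.3965 197.2942]
knobtop [289.3568 197.207 ] crop [248.392  168.0175]
posttop [240.6328 188.5044] crop [126.5821 146.2611]
```

```bash
cat >> h.py <<'E'
ST=np.array([.552,.1606,0]); YAW=.0624
RS=R.from_euler("z",YAW)
def w(l): return RS.apply(np.array(l,float))+ST   # stand local -> world
def loc(p): return RS.inv().apply(np.array(p)-ST)
def frame(z,y):
    z=np.array(z,float);z/=np.linalg.norm(z);y=np.array(y,float);y-=z*(y@z);y/=np.linalg.norm(y)
    return R.from_matrix(np.c_[np.cross(y,z),y,z])
def delta(p,Rt,p0=None,R0=None):
    if p0 is None:
        from workcell import env
        s=env.sense();p0=s["eef_pos"];R0=R.from_rotvec(s["tcp_rot"])
    t=R0.inv().apply(np.array(p)-p0)*100; a=(R0.inv()*Rt).as_rotvec(degrees=True)
    return dict(zip(("tx","ty","tz","ax","ay","az"),[round(float(x),2) for x in [*t,*a]]))
def knob(th,z=.294): return w([.055-.117*np.cos(th),-.1-.117*np.sin(th),z])
def gtool(th): return frame([0,0,-1],RS.apply([-np.sin(th),np.cos(th),0]))
E
python3 - <<'E'
from h import *
k=knob(.09,.40); print(k, delta(k,gtool(.09)), knob(1.75))
T=__import__("workcell").imaging.camera_model("top")
for n,p in {"can":((174/1.4286,370/1.4286),.0),"block":((229,244),.05)}.items(): print(n,onz(T,*p))
E
```

```text
[0.49748499 0.04646254 0.4       ] {'tx': -45.74, 'ty': -32.4, 'tz': -18.65, 'ax': 0.0, 'ay': 0.0, 'az': -27.11} [ 0.64112233 -0.0493774   0.294     ]
can [0.3298825  0.41553766 0.        ]
block [0.36815484 0.08922334 0.05      ]
```

Call:
play_rows --moves '[{"tz":-8},{"tz":-16},{"tx":-45.7,"ty":-32.4,"tz":-18.6,"az":-27.1},{"tx":-45.7,"ty":-32.4,"tz":-18.6,"az":-27.1},{"tx":-45.7,"ty":-32.4,"tz":-18.6,"az":-27.1},{"tx":-45.7,"ty":-32.4,"tz":-18.6,"az":-27.1},{"tx":-45.7,"ty":-32.4,"tz":-18.6,"az":-27.1},{"tx":-45.7,"ty":-32.4,"tz":-18.6,"az":-27.1},{"tx":-45.7,"ty":-32.4,"tz":-18.6,"az":-27.1},{"tx":-45.7,"ty":-32.4,"tz":-18.6,"az":-27.1},{"tx":-45.7,"ty":-32.4,"tz":-18.6,"az":-27.1},{"tx":-45.7,"ty":-32.4,"tz":-18.6,"az":-27.1},{"tx":-45.7,"ty":-32.4,"tz":-18.6,"az":-27.1},{"tx":-45.7,"ty":-32.4,"tz":-18.6,"az":-27.1},{"tx":-45.7,"ty":-32.4,"tz":-18.6,"az":-27.1},{"tx":-45.7,"ty":-32.4,"tz":-18.6,"az":-27.1},{"tx":-45.7,"ty":-32.4,"tz":-18.6,"az":-27.1},{"tx":-45.7,"ty":-32.4,"tz":-18.6,"az":-27.1},{"tx":-45.7,"ty":-32.4,"tz":-18.6,"az":-27.1},{"tx":-45.7,"ty":-32.4,"tz":-18.6,"az":-27.1}]'

```text
invalid input at $.moves[0]: expected keys tx, ty, tz, ax, ay, az
```

```bash
python3 - <<'E'
from h import *
from workcell import imaging,env
m=imaging.camera_model("wrist"); im=imaging.read_camera("wrist")[:,:,::-1].copy()
s=env.sense();print(s["clock"],s["eef_pos"],s["q"],s["force"])
for p in ([.055-.117,-.1,.308],[.055-.117,-.11,.308],[.055,-.1,.292],[-.031,-.06,.302],[.04,-.06,.288],[0,-.2,.258]):
    u=proj(m,w(p))[0]; print(p,u); cv2.circle(im,tuple(int(x) for x in u),3,(0,255,0),1)
cv2.imwrite("pics/w1.png",im)
E
```

```text
1.05 [0.16554834 0.49819916 0.21348378] [ 1.09468604e+00  2.63074194e-01 -4.83214754e-02  1.25941499e+00
  2.02314416e-06  1.41551237e+00] [0.25222798 0.32324005 0.56875011]
[-0.062000000000000006, -0.1, 0.308] [-223.74010126  975.38082717]
[-0.062000000000000006, -0.11, 0.308] [-235.91719025  977.22235284]
[0.055, -0.1, 0.292] [-77.11540078 967.46751187]
[-0.031, -0.06, 0.302] [-127.85917838  959.22576271]
[0.04, -0.06, 0.288] [-41.38778591 942.27339108]
[0, -0.2, 0.258] [-174.67644167  864.4483155 ]
```

View pics/w1.png

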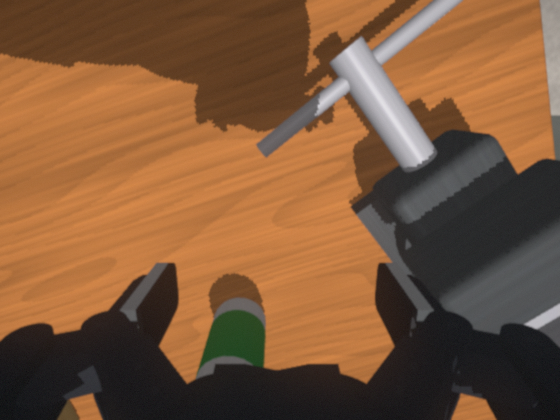

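The move was refused because every row needs all six keys, so this picture still shows the start view (vise and spray can at (235,330)). I'll resend it with full rows.

Call:
play_rows --moves '[{"tx":0,"ty":0,"tz":-8,"ax":0,"ay":0,"az":0},{"tx":0,"ty":0,"tz":-16,"ax":0,"ay":0,"az":0},{"tx":-45.7,"ty":-32.4,"tz":-18.6,"ax":0,"ay":0,"az":-27.1},{"tx":-45.7,"ty":-32.4,"tz":-18.6,"ax":0,"ay":0,"az":-27.1},{"tx":-45.7,"ty":-32.4,"tz":-18.6,"ax":0,"ay":0,"az":-27.1},{"tx":-45.7,"ty":-32.4,"tz":-18.6,"ax":0,"ay":0,"az":-27.1},{"tx":-45.7,"ty":-32.4,"tz":-18.6,"ax":0,"ay":0,"az":-27.1},{"tx":-45.7,"ty":-32.4,"tz":-18.6,"ax":0,"ay":0,"az":-27.1},{"tx":-45.7,"ty":-32.4,"tz":-18.6,"ax":0,"ay":0,"az":-27.1},{"tx":-45.7,"ty":-32.4,"tz":-18.6,"ax":0,"ay":0,"az":-27.1},{"tx":-45.7,"ty":-32.4,"tz":-18.6,"ax":0,"ay":0,"az":-27.1},{"tx":-45.7,"ty":-32.4,"tz":-18.6,"ax":0,"ay":0,"az":-27.1},{"tx":-45.7,"ty":-32.4,"tz":-18.6,"ax":0,"ay":0,"az":-27.1},{"tx":-45.7,"ty":-32.4,"tz":-18.6,"ax":0,"ay":0,"az":-27.1},{"tx":-45.7,"ty":-32.4,"tz":-18.6,"ax":0,"ay":0,"az":-27.1},{"tx":-45.7,"ty":-32.4,"tz":-18.6,"ax":0,"ay":0,"az":-27.1},{"tx":-45.7,"ty":-32.4,"tz":-18.6,"ax":0,"ay":0,"az":-27.1},{"tx":-45.7,"ty":-32.4,"tz":-18.6,"ax":0,"ay":0,"az":-27.1}]'

```text
clock: 2.55
eef_pos: [0.4984, 0.0447, 0.3989]
tcp_rot: [0.234, -3.132, -0.0]
force: [-0.7, 0.4, -0.1]
gripper_width: 0.0851
finger_force: 0.0
```

```bash
cat > snap.py <<'E'
from h import *
from workcell import imaging,env
import sys
m=imaging.camera_model("wrist"); im=imaging.read_camera("wrist")[:,:,::-1].copy()
s=env.sense();print(s["clock"],s["eef_pos"],s["q"].round(2),s["force"].round(2))
cv2.imwrite("pics/%s_raw.png"%sys.argv[1],im)
import pickle;pickle.dump(m,open("pics/%s.pkl"%sys.argv[1],"wb"))
for p in ([.055-.117,-.1,.308],[.055-.117,-.11,.308],[.055,-.1,.292],[-.031,-.06,.302],[.04,-.06,.288],[0,-.2,.258],[-.031,.042,.302]):
    u=proj(m,w(p))[0]; print(p,u.round(1)); cv2.circle(im,tuple(int(x) for x in u),3,(0,255,0),1)
cv2.imwrite("pics/%s.png"%sys.argv[1],im)
E
python3 snap.py w2
```

```text
2.6 [0.49742857 0.04606836 0.39909157] [-0.07  0.24  0.43  1.76  0.   -0.22] [-0.35 -0.79  0.34]
[-0.062000000000000006, -0.1, 0.308] [292.6 202. ]
[-0.062000000000000006, -0.11, 0.308] [279.8 200.9]
[0.055, -0.1, 0.292] [279.1 319.3]
[-0.031, -0.06, 0.302] [336.9 240.2]
[0.04, -0.06, 0.288] [323.7 305.9]
[0, -0.2, 0.258] [180.5 241. ]
[-0.031, 0.042, 0.302] [458.8 250.1]
```

View pics/w2.png

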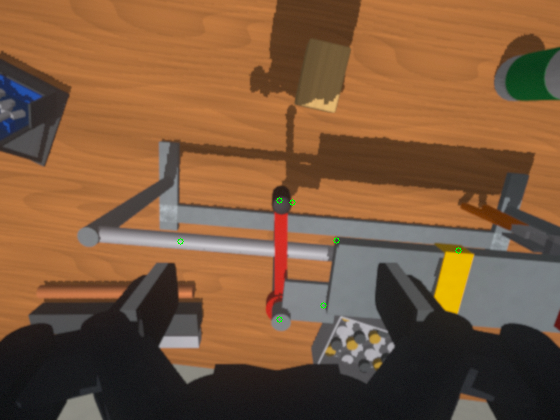

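The wrist view matches my model of the stand: the knob is at (281,199), so the keeper stands at about 0.09 rad. I'll go down and grip it.

Call:
play_rows --moves '[{"tx":0,"ty":0,"tz":3.5,"ax":0,"ay":0,"az":0},{"tx":0,"ty":0,"tz":7,"ax":0,"ay":0,"az":0},{"tx":0,"ty":0,"tz":9,"ax":0,"ay":0,"az":0},{"tx":0,"ty":0,"tz":10.2,"ax":0,"ay":0,"az":0},{"tx":0,"ty":0,"tz":10.2,"ax":0,"ay":0,"az":0},{"tx":0,"ty":0,"tz":10.2,"ax":0,"ay":0,"az":0}]'

```text
clock: 3.1
eef_pos: [0.4962, 0.0477, 0.2979]
tcp_rot: [0.241, -3.132, -0.0]
force: [0.2, 0.5, 0.1]
gripper_width: 0.0855
finger_force: 0.0
```

Call:
play_rows --claw -1 --moves '[{"tx":0,"ty":0,"tz":0,"ax":0,"ay":0,"az":0},{"tx":0,"ty":0,"tz":0,"ax":0,"ay":0,"az":0},{"tx":0,"ty":0,"tz":0,"ax":0,"ay":0,"az":0},{"tx":0,"ty":0,"tz":0,"ax":0,"ay":0,"az":0},{"tx":0,"ty":0,"tz":0,"ax":0,"ay":0,"az":0},{"tx":0,"ty":0,"tz":0,"ax":0,"ay":0,"az":0},{"tx":0,"ty":0,"tz":0,"ax":0,"ay":0,"az":0},{"tx":0,"ty":0,"tz":0,"ax":0,"ay":0,"az":0}]'

```text
clock: 3.77
eef_pos: [0.4971, 0.0466, 0.2975]
tcp_rot: [-0.239, 3.133, 0.0]
force: [0.0, -0.0, -0.0]
gripper_width: -0.0001
finger_force: 0.0
```

```bash
python3 - <<'E'
from h import *
from workcell import env
s=env.sense();print(s["clock"],s["eef_pos"],s["gripper_width"],s["finger_force"],s["force"],loc(s["eef_pos"]))
p=s["eef_pos"];l=loc(p);th=np.arctan2(-.1-l[1],.055-l[0]);print("th",th)
R0=R.from_rotvec(s["tcp_rot"])
for a in np.linspace(th,1.76,18)[1:]: print(delta(knob(a,p[2]),R.from_euler("z",a-th)*R0))
E
```

```text
3.7667 [0.49709956 0.04660689 0.29750218] -7.173451709655615e-05 0.0 [ 0.03644137 -0.0315     -0.02178878] [-0.06190214 -0.11034769  0.29750218]
th 0.08828571438854595
{'tx': -0.09, 'ty': -1.15, 'tz': -0.0, 'ax': -0.0, 'ay': 0.0, 'az': -5.63}
{'tx': -0.26, 'ty': -2.29, 'tz': -0.0, 'ax': -0.0, 'ay': 0.0, 'az': -11.27}
{'tx': -0.54, 'ty': -3.4, 'tz': -0.0, 'ax': -0.0, 'ay': 0.0, 'az': -16.9}
{'tx': -0.92, 'ty': -4.49, 'tz': -0.0, 'ax': -0.0, 'ay': 0.0, 'az': -22.54}
{'tx': -1.41, 'ty': -5.53, 'tz': -0.0, 'ax': -0.0, 'ay': 0.0, 'az': -28.17}
{'tx': -2.0, 'ty': -6.51, 'tz': -0.0, 'ax': -0.0, 'ay': 0.0, 'az': -33.81}
{'tx': -2.69, 'ty': -7.44, 'tz': 0.0, 'ax': -0.0, 'ay': 0.0, 'az': -39.44}
{'tx': -3.46, 'ty': -8.29, 'tz': 0.0, 'ax': -0.0, 'ay': 0.0, 'az': -45.07}
{'tx': -4.31, 'ty': -9.06, 'tz': 0.0, 'ax': -0.0, 'ay': 0.0, 'az': -50.71}
{'tx': -5.24, 'ty': -9.75, 'tz': 0.0, 'ax': -0.0, 'ay': 0.0, 'az': -56.34}
{'tx': -6.22, 'ty': -10.34, 'tz': 0.0, 'ax': -0.0, 'ay': 0.0, 'az': -61.98}
{'tx': -7.26, 'ty': -10.83, 'tz': 0.0, 'ax': -0.0, 'ay': 0.0, 'az': -67.61}
{'tx': -8.35, 'ty': -11.21, 'tz': 0.0, 'ax': -0.0, 'ay': 0.0, 'az': -73.25}
{'tx': -9.46, 'ty': -11.49, 'tz': 0.0, 'ax': -0.0, 'ay': 0.0, 'az': -78.88}
{'tx': -10.6, 'ty': -11.66, 'tz': 0.0, 'ax': -0.0, 'ay': 0.0, 'az': -84.51}
{'tx': -11.75, 'ty': -11.72, 'tz': 0.0, 'ax': -0.0, 'ay': 0.0, 'az': -90.15}
{'tx': -12.9, 'ty': -11.66, 'tz': 0.0, 'ax': -0.0, 'ay': 0.0, 'az': -95.78}
```

The gripper shut fully, so it missed the knob. I'll take a look.

```bash
python3 snap.py w3; python3 - <<'E'
from workcell import imaging
import cv2,numpy as np
a=cv2.imread("pics/w3_raw.png"); t=imaging.read_camera("top")[:,:,::-1]; s=imaging.read_camera("scene")[:,:,::-1]
o=np.zeros((600,800,3),np.uint8)
o[:315,:420]=cv2.resize(a,(420,315))
c=cv2.resize(t[130:200,190:280],None,fx=4,fy=4,interpolation=cv2.INTER_CUBIC);o[:280,430:790]=c
c=cv2.resize(s[170:240,230:320],None,fx=4,fy=4,interpolation=cv2.INTER_CUBIC);o[318:598,:360]=c
cv2.imwrite("pics/m3.png",o)
E
```

```text
3.8167 [0.49709003 0.04660952 0.29746156] [-0.07  0.21  0.1   1.47 -0.   -0.22] [-0.33  0.5   0.41]
[-0.062000000000000006, -0.1, 0.308] [298.1 260.4]
[-0.062000000000000006, -0.11, 0.308] [277.7 258.8]
[0.055, -0.1, 0.292] [276.5 417.8]
[-0.031, -0.06, 0.302] [365.6 314.5]
[0.04, -0.06, 0.288] [341.6 398.2]
[0, -0.2, 0.258] [136.2 299.4]
[-0.031, 0.042, 0.302] [552.  329.1]
```

View pics/m3.png

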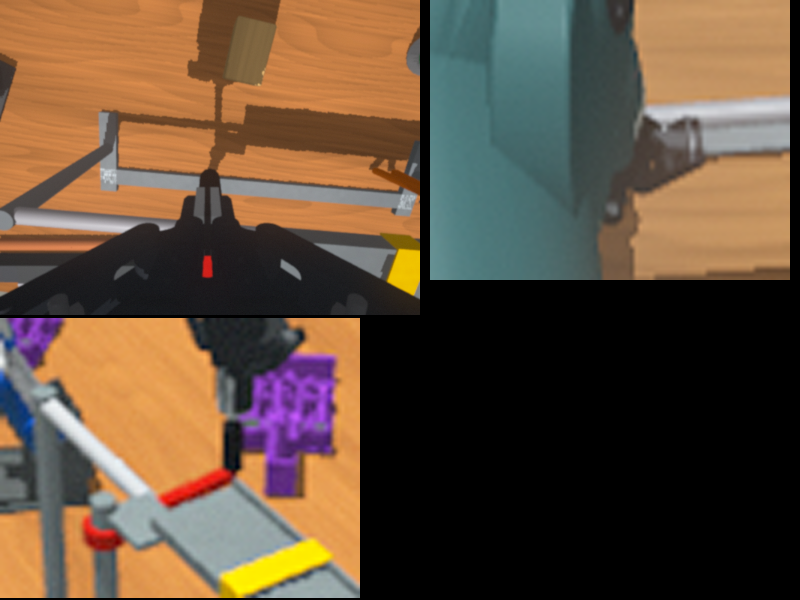

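```bash
python3 - <<'E'
from h import *
from workcell import env,imaging
s=env.sense();R0=R.from_rotvec(s["tcp_rot"]);p=s["eef_pos"]
S=imaging.camera_model("scene");W=imaging.camera_model("wrist");T=imaging.camera_model("top")
print("wcam",-R.from_rotvec(W["rvec"]).as_matrix().T@W["tvec"], "view",R.from_rotvec(W["rvec"]).as_matrix()[2])
for n,q in {"tip":p+R0.apply([0,0,.022]),"tcp":p,"knobtop":knob(.09,.308),"knobbot":knob(.09,.268)}.items():
    u=proj(S,q)[0]; print(n,"scene crop",(u-[230,170])*4+[0,318],"wrist",proj(W,q)[0]*.75,"top",(proj(T,q)[0]-[190,130])*4+[430,0])
E
```

```text
wcam [0.42692441 0.03553962 0.45757709] view [ 0.28023923  0.04300824 -0.95896625]
tip scene crop [228.71908516 456.90473748] wrist [207.60257688 175.88125604] top [608.89252519 210.77357682]
tcp scene crop [229.07932267 432.27483126] wrist [207.65180502 187.51976872] top [604.25828778 202.44267193]
knobtop scene crop [228.66295949 420.35414322] wrist [207.36387765 194.70991492] top [602.21836313 197.59312637]
knobbot scene crop [228.01490011 465.20380762] wrist [207.33185419 172.94735592] top [610.66310445 212.81928764]
```

```bash
python3 - <<'E'
from workcell import imaging
import cv2,numpy as np
a=cv2.imread("pics/scene0.png"); s=imaging.read_camera("scene")[:,:,::-1].copy(); cv2.imwrite("pics/s4.png",s)
np.set_printoptions(linewidth=200)
for im in (a,s): print(im[176:216,280:296].mean(2).astype(int)[::1])
E
```

```text
[[142 143 144 142 146 141 138 143 142 144 145 146 147 146 142 146]
 [147 144 139 141 141 140 139 140 140 143 141 144 147 145 146 143]
 [150 146 144 139 143 140 140 138 137 140 139 148 146 150 152 148]
 [151 151 148 143 143 142 137 137 136 136 138 131 109 107 107 108]
 [150 151 150 147 144 144 144 140 134 136 134 118  88  82  81  81]
 [143 148 148 151 150 147 145 146 142 139 144 132 110  91  76  79]
 [144 143 147 149 148 150 147 148 145 144 140 127 123  91  74  81]
 [144 145 145 150 149 149 146 146 146 149 139 134 124 105  97 108]
 [145 146 145 147 148 149 147 146 146 147 135 110  98 114 129 118]
 [148 145 143 144 146 149 150 145 145 146 145 109  86 125 142 115]
 [146 146 143 142 142 148 151 151 151 150 150 116  95 127 138 121]
 [141 147 145 141 143 145 149 148 149 148 152 113 116 144 143 116]
 [142 143 145 145 143 143 147 145 148 150 155 131 133 141 131 113]
 [139 138 145 145 145 143 145 146 147 151 142 107 124 139 121 109]
 [142 137 140 143 144 145 145 144 148 152 132  74 113 139 117  90]
 [143 140 139 142 142 144 144 146 148 150 127  73 115 136 110  70]
 [146 142 139 139 143 145 14
[... 3561 characters left out ...]
  23  95 151 158 159 161 157]
 [157 157 155 152 153 107  23  27  27  12  97 147 158 157 155 152]
 [156 157 154 147 135 105  41  22  25  14  89 144 153 155 155 151]
 [153 147 134 119 108 107  86  59  38  94 139 150 153 153 153 150]
 [131 120 101  94 100  98  89  68  76 135 155 156 153 149 151 149]
 [104 101  99  98  85  68  62  67 105 151 163 155 157 156 153 148]
 [101  93  89  71  57  50  73 109 114 136 157 159 157 157 158 150]
 [ 83  74  56  52  78 121 150 159 140 113 132 159 163 156 157 146]
 [ 52  68  92 122 150 161 170 170 162 136 115 131 156 163 160 143]
 [ 96 130 154 159 168 164 168 165 166 158 138 114 118 147 166 154]
 [153 161 169 164 165 165 164 166 165 167 162 141 107 111 143 162]]
```

```bash
python3 - <<'E'
from h import *
import pickle
from workcell import env
W=pickle.load(open("pics/w2.pkl","rb"))
p=np.array([0.49743,0.04607,0.39909]);R0=gtool(.09)
for z in (-.03,-.02,-.01,0,.01,.02): print(z,[proj(W,p+R0.apply([0,y,z]))[0].round(0) for y in (-.0427,.0427)],[proj(W,p+R0.apply([x,.0427,z]))[0].round(0) for x in (-.011,.011)])
W=pickle.load(open("pics/w3.pkl","rb"))
im=cv2.imread("pics/w3_raw.png");np.set_printoptions(linewidth=220)
p=env.sense()["eef_pos"]
for z in (-.03,-.02,-.01,0,.01,.02): print(z,[proj(W,p+R0.apply([x,0,z]))[0].round(0) for x in (-.011,0,.011)])
print(im[215:300:2,255:305:2].mean(2).astype(int))
E
```

```text
-0.03 [array([181., 277.]), array([380., 277.])] [array([378., 299.]), array([382., 253.])]
-0.02 [array([187., 267.]), array([373., 266.])] [array([371., 288.]), array([375., 244.])]
-0.01 [array([192., 257.]), array([368., 257.])] [array([366., 277.]), array([369., 236.])]
0 [array([197., 249.]), array([363., 249.])] [array([361., 268.]), array([364., 229.])]
0.01 [array([201., 242.]), array([358., 241.])] [array([357., 260.]), array([359., 222.])]
0.02 [array([205., 235.]), array([354., 234.])] [array([353., 252.]), array([355., 216.])]
-0.03 [array([277., 301.]), array([277., 278.]), array([277., 255.])]
-0.02 [array([277., 289.]), array([277., 268.]), array([277., 246.])]
-0.01 [array([277., 279.]), array([277., 258.]), array([277., 237.])]
0 [array([277., 269.]), array([277., 250.]), array([277., 230.])]
0.01 [array([277., 261.]), array([277., 242.]), array([277., 223.])]
0.02 [array([277., 253.]), array([277., 236.]), array([277., 218.])]
[[127 128 129 ... 132 132 131]
 [136 133 132 ... 134 134 134]
 [142 142 142 ... 135 136 136]
 ...
 [ 37  37  34 ...  34  32  36]
 [ 36  37  34 ...  37  37  37]
 [ 33  35  39 ...  36  34  37]]
```

The knob never moved. In both the scene and wrist views the real fingertips end about 37 mm short of the stated overhang, at z≈0.315 when they should be at 0.275. I'll take the grasp point as roughly 37 mm behind nominal and check that by feel: open, go 3.6 cm lower and close.

Call:
play_rows --claw 1 --moves '[{"tx":0,"ty":0,"tz":0,"ax":0,"ay":0,"az":0},{"tx":0,"ty":0,"tz":0,"ax":0,"ay":0,"az":0},{"tx":0,"ty":0,"tz":0,"ax":0,"ay":0,"az":0},{"tx":0,"ty":0,"tz":0,"ax":0,"ay":0,"az":0},{"tx":0,"ty":0,"tz":0,"ax":0,"ay":0,"az":0},{"tx":0,"ty":0,"tz":0,"ax":0,"ay":0,"az":0},{"tx":0,"ty":0,"tz":1,"ax":0,"ay":0,"az":0},{"tx":0,"ty":0,"tz":2,"ax":0,"ay":0,"az":0},{"tx":0,"ty":0,"tz":3,"ax":0,"ay":0,"az":0},{"tx":0,"ty":0,"tz":3.6,"ax":0,"ay":0,"az":0},{"tx":0,"ty":0,"tz":3.6,"ax":0,"ay":0,"az":0},{"tx":0,"ty":0,"tz":3.6,"ax":0,"ay":0,"az":0}]'

```text
clock: 4.97
eef_pos: [0.497, 0.0467, 0.2616]
tcp_rot: [0.239, -3.132, 0.0]
force: [0.5, -0.3, 0.5]
gripper_width: 0.0855
finger_force: 0.0
```

Call:
play_rows --claw -1 --moves '[{"tx":0,"ty":0,"tz":0,"ax":0,"ay":0,"az":0},{"tx":0,"ty":0,"tz":0,"ax":0,"ay":0,"az":0},{"tx":0,"ty":0,"tz":0,"ax":0,"ay":0,"az":0},{"tx":0,"ty":0,"tz":0,"ax":0,"ay":0,"az":0},{"tx":0,"ty":0,"tz":0,"ax":0,"ay":0,"az":0},{"tx":0,"ty":0,"tz":0,"ax":0,"ay":0,"az":0},{"tx":0,"ty":0,"tz":0,"ax":0,"ay":0,"az":0},{"tx":0,"ty":0,"tz":0,"ax":0,"ay":0,"az":0}]'

```text
clock: 5.63
eef_pos: [0.4971, 0.0466, 0.2617]
tcp_rot: [-0.239, 3.132, -0.0]
force: [-1.1, 0.1, 4.3]
gripper_width: 0.0141
finger_force: 58.4
```

```bash
python3 snap.py w5; python3 - <<'E'
from h import *
from workcell import imaging
a=cv2.imread("pics/w5_raw.png"); s=imaging.read_camera("scene")[:,:,::-1]
o=np.zeros((600,800,3),np.uint8)
o[:315,:420]=cv2.resize(a,(420,315))
o[:440,430:790]=cv2.resize(s[150:260,230:320],None,fx=4,fy=4,interpolation=cv2.INTER_CUBIC)
cv2.imwrite("pics/m5.png",o)
E
```

```text
5.6833 [0.49711542 0.04664384 0.26169376] [-0.07  0.21  0.01  1.37  0.   -0.22] [-0.97  0.33  4.19]
[-0.062000000000000006, -0.1, 0.308] [303.8 301.2]
[-0.062000000000000006, -0.11, 0.308] [277.9 299.1]
[0.055, -0.1, 0.292] [276.5 477.7]
[-0.031, -0.06, 0.302] [386.7 363.6]
[0.04, -0.06, 0.288] [354.  454.1]
[0, -0.2, 0.258] [111.2 333.7]
[-0.031, 0.042, 0.302] [616.  380.8]
```

The knob is gripped (14 mm opening, 58 N). Next I swing the keeper aside.

Call:
play_rows --moves '[{"tx":-0.09,"ty":-1.15,"tz":0,"ax":0,"ay":0,"az":-5.6},{"tx":-0.26,"ty":-2.29,"tz":0,"ax":0,"ay":0,"az":-11.3},{"tx":-0.54,"ty":-3.4,"tz":0,"ax":0,"ay":0,"az":-16.9},{"tx":-0.92,"ty":-4.49,"tz":0,"ax":0,"ay":0,"az":-22.5},{"tx":-1.41,"ty":-5.53,"tz":0,"ax":0,"ay":0,"az":-28.2},{"tx":-2.0,"ty":-6.51,"tz":0,"ax":0,"ay":0,"az":-33.8},{"tx":-2.69,"ty":-7.44,"tz":0,"ax":0,"ay":0,"az":-39.4},{"tx":-3.46,"ty":-8.29,"tz":0,"ax":0,"ay":0,"az":-45.1},{"tx":-4.31,"ty":-9.06,"tz":0,"ax":0,"ay":0,"az":-50.7},{"tx":-5.24,"ty":-9.75,"tz":0,"ax":0,"ay":0,"az":-56.3},{"tx":-6.22,"ty":-10.34,"tz":0,"ax":0,"ay":0,"az":-62},{"tx":-7.26,"ty":-10.83,"tz":0,"ax":0,"ay":0,"az":-67.6},{"tx":-8.35,"ty":-11.21,"tz":0,"ax":0,"ay":0,"az":-73.3},{"tx":-9.46,"ty":-11.49,"tz":0,"ax":0,"ay":0,"az":-78.9},{"tx":-10.6,"ty":-11.66,"tz":0,"ax":0,"ay":0,"az":-84.5},{"tx":-11.75,"ty":-11.72,"tz":0,"ax":0,"ay":0,"az":-90.2},{"tx":-12.9,"ty":-11.66,"tz":0,"ax":0,"ay":0,"az":-95.8},{"tx":-12.9,"ty":-11.66,"tz":0,"ax":0,"ay":0,"az":-95.8},{"tx":-12.9,"ty":-11.66,"tz":0,"ax":0,"ay":0,"az":-95.8}]'

```text
clock: 7.32
eef_pos: [0.6429, -0.0497, 0.2617]
tcp_rot: [2.484, -1.921, 0.002]
force: [-0.8, -4.9, 5.6]
gripper_width: 0.0141
finger_force: 59.6
```

```bash
python3 - <<'E'
from h import *
from workcell import env
s=env.sense();l=loc(s["eef_pos"]);print(s["clock"],s["q"].round(2),s["gripper_width"],s["finger_force"],s["force"],l,"th",np.arctan2(-.1-l[1],.055-l[0]),np.hypot(-.1-l[1],.055-l[0]))
E
```

```text
7.3167 [-0.2   0.48  0.42  1.51 -0.   -2.03] 0.014103793243978802 59.611490964889526 [-0.78001495 -4.94946787  5.62947252] [ 0.07755982 -0.21556934  0.26172614] th 1.7635779892847137 0.11775065638346076
```

Call:
play_rows --moves '[{"tx":0,"ty":-0.2,"tz":0,"ax":0,"ay":0,"az":0},{"tx":0,"ty":-0.4,"tz":0,"ax":0,"ay":0,"az":0},{"tx":0,"ty":-0.4,"tz":0,"ax":0,"ay":0,"az":0}]'

```text
clock: 7.57
eef_pos: [0.6436, -0.0495, 0.2616]
tcp_rot: [2.479, -1.92, -0.003]
force: [-20.3, -11.3, 10.3]
gripper_width: 0.0139
finger_force: 60.5
```

The keeper is at its stop: 20 N built up over less than 1 mm of travel. I'll release and lift.

Call:
play_rows --claw 1 --moves '[{"tx":0,"ty":0.35,"tz":0,"ax":0,"ay":0,"az":0},{"tx":0,"ty":0.35,"tz":0,"ax":0,"ay":0,"az":0},{"tx":0,"ty":0.35,"tz":0,"ax":0,"ay":0,"az":0},{"tx":0,"ty":0.35,"tz":0,"ax":0,"ay":0,"az":0},{"tx":0,"ty":0.35,"tz":0,"ax":0,"ay":0,"az":0},{"tx":0,"ty":0.35,"tz":0,"ax":0,"ay":0,"az":0},{"tx":0,"ty":0.35,"tz":0,"ax":0,"ay":0,"az":0},{"tx":0,"ty":0.35,"tz":-4,"ax":0,"ay":0,"az":0},{"tx":0,"ty":0.35,"tz":-8,"ax":0,"ay":0,"az":0},{"tx":0,"ty":0.35,"tz":-12,"ax":0,"ay":0,"az":0},{"tx":0,"ty":0.35,"tz":-15,"ax":0,"ay":0,"az":0},{"tx":0,"ty":0.35,"tz":-15,"ax":0,"ay":0,"az":0}]'

```text
clock: 8.57
eef_pos: [0.6426, -0.0488, 0.4134]
tcp_rot: [-2.484, 1.922, -0.003]
force: [2.0, 0.1, 1.2]
gripper_width: 0.0856
finger_force: 0.0
```

```bash
cat > setfit.py <<'E'
from h import *
from workcell import imaging
T=imaging.camera_model("top");S=imaging.camera_model("scene")
def setpose(p): # x,y,z of grip, yaw of holder x
    return R.from_euler("z",p[3])*R.from_euler("y",25,degrees=True), np.array(p[:3])
def pt(p,l):
    Rr,o=setpose(p); return Rr.apply(np.array(l)/1000)+o
E
python3 - <<'E'
from setfit import *
B=lambda u,v:np.array((350+(u)/3.2-.34,150+(v-305)/3.2-.34)); C=lambda u,v:np.array((210+(u-300)/3.8-.37,145+(v-305)/3.8-.37))
# white hook top-face centre in y; edges in top crop
obs=[(T,(44,0,21),B(197,356),(1,1)),
     (S,(44,0,21),C(333,358),(1,1)),
     (T,(5,0,16),B(180,392),(1,.4)),(S,(5,0,16),C(375,354),(1,1)),
     (T,(44,-48,-208),B(153,540),(.5,.5)),(T,(44,48,-208),B(50,505),(.5,.5))]
f=lambda p:np.concatenate([(proj(c,pt(p,l))[0]-u)*np.array(wt) for c,l,u,wt in obs])
q=least_squares(f,[.5,-.28,.22,-.4]);print(q.x,f(q.x).reshape(-1,2).round(1),pt(q.x,(44,0,-208)),pt(q.x,(44,0,4)))
E
```

```text
[ 0.49508099 -0.3657232   0.23306568 -0.31559532] [[-1.4  1.4]
 [-0.3  1. ]
 [ 1.5  1.3]
 [-1.4 -1.8]
 [-1.1 -1.3]
 [-0.7 -0.7]] [ 0.44942591 -0.35081644  0.02595845] [ 0.53459604 -0.37862518  0.2180957 ]
```

```bash
cat >> setfit.py <<'E'
def gtgt(p,t=42,back=0.,gp=-.034,off=(0,0,0)):
    Rr,_=setpose(p); a=np.radians(t); d=Rr.apply([np.sin(a),0,-np.cos(a)])
    return pt(p,off)-d*(back+gp), frame(d,Rr.apply([0,1,0]))
E
python3 - <<'E'
from setfit import *
p=[.4951,-.3657,.233,-.316]
P,Rt=gtgt(p,42,.12);print(P,delta(P,Rt))
E
```

```text
[ 0.47120101 -0.35788608  0.31524221] {'tx': 25.61, 'ty': 24.36, 'tz': 9.79, 'ax': 18.04, 'ay': -9.85, 'az': 121.58}
```

Call:
play_rows --moves '[{"tx":4,"ty":4,"tz":0,"ax":1,"ay":-0.6,"az":7},{"tx":8,"ty":8,"tz":0,"ax":2,"ay":-1.2,"az":14},{"tx":12,"ty":12,"tz":1,"ax":3,"ay":-1.8,"az":21},{"tx":16,"ty":16,"tz":2,"ax":4,"ay":-2.4,"az":28},{"tx":20,"ty":20,"tz":4,"ax":6,"ay":-3,"az":35},{"tx":25.6,"ty":24.4,"tz":9.8,"ax":18,"ay":-9.9,"az":121.6},{"tx":25.6,"ty":24.4,"tz":9.8,"ax":18,"ay":-9.9,"az":121.6},{"tx":25.6,"ty":24.4,"tz":9.8,"ax":18,"ay":-9.9,"az":121.6},{"tx":25.6,"ty":24.4,"tz":9.8,"ax":18,"ay":-9.9,"az":121.6},{"tx":25.6,"ty":24.4,"tz":9.8,"ax":18,"ay":-9.9,"az":121.6},{"tx":25.6,"ty":24.4,"tz":9.8,"ax":18,"ay":-9.9,"az":121.6},{"tx":25.6,"ty":24.4,"tz":9.8,"ax":18,"ay":-9.9,"az":121.6},{"tx":25.6,"ty":24.4,"tz":9.8,"ax":18,"ay":-9.9,"az":121.6},{"tx":25.6,"ty":24.4,"tz":9.8,"ax":18,"ay":-9.9,"az":121.6},{"tx":25.6,"ty":24.4,"tz":9.8,"ax":18,"ay":-9.9,"az":121.6},{"tx":25.6,"ty":24.4,"tz":9.8,"ax":18,"ay":-9.9,"az":121.6},{"tx":25.6,"ty":24.4,"tz":9.8,"ax":18,"ay":-9.9,"az":121.6},{"tx":25.6,"ty":24.4,"tz":9.8,"ax":18,"ay":-9.9,"az":121.6},{"tx":25.6,"ty":24.4,"tz":9.8,"ax":18,"ay":-9.9,"az":121.6},{"tx":25.6,"ty":24.4,"tz":9.8,"ax":18,"ay":-9.9,"az":121.6}]'

```text
clock: 10.23
eef_pos: [0.4707, -0.3578, 0.3136]
tcp_rot: [0.446, 2.815, -0.066]
force: [-0.6, -0.4, 0.0]
gripper_width: 0.0854
finger_force: 0.0
```

```bash
cat > vs.py <<'E'
from setfit import *
from workcell import env
import sys,pickle
m=imaging.camera_model("wrist"); im=imaging.read_camera("wrist")[:,:,::-1].copy()
s=env.sense();print(s["clock"],s["eef_pos"],s["q"].round(2))
pickle.dump(m,open("pics/%s.pkl"%sys.argv[1],"wb")); cv2.imwrite("pics/%s_raw.png"%sys.argv[1],im)
p=[.4951,-.3657,.233,-.316]
for l in ((-16,-5,16),(-16,5,16),(25,-5,16),(25,5,16),(44,-15,21),(44,15,21),(44,-48,-208),(44,48,-208),(0,0,0)):
    u=proj(m,pt(p,l))[0];print(l,u.round(0)); cv2.circle(im,tuple(int(x) for x in u),3,(0,255,0) ,1)
cv2.imwrite("pics/%s.png"%sys.argv[1],im)
E
python3 vs.py w6
```

```text
10.2833 [ 0.47075178 -0.35788623  0.31351063] [-0.87  0.16  0.04  1.2   0.15 -0.53]
(-16, -5, 16) [269. 214.]
(-16, 5, 16) [283. 214.]
(25, -5, 16) [270. 240.]
(25, 5, 16) [282. 240.]
(44, -15, 21) [258. 255.]
(44, 15, 21) [294. 255.]
(44, -48, -208) [236.  77.]
(44, 48, -208) [316.  77.]
(0, 0, 0) [276. 206.]
```

View pics/w6.png

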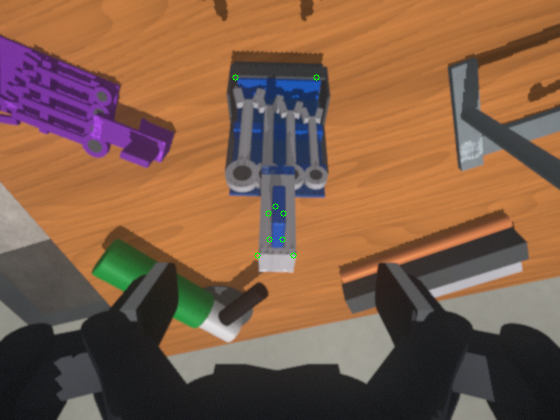

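The view shows the blue set between the fingers: tab top face near (279,231), white hook top near (277,260), and the panel foot at row 77. That is close to my prediction, so I'll refine the fit numerically.

```bash
python3 - <<'E'
from h import *
im=cv2.imread("pics/w6_raw.png").astype(int)
for r in range(160,276,4):
    row=im[r,250:305]; print(r,"".join("W" if min(x)>165 else "g" if (max(x)-min(x)<25 and min(x)>90) else "B" if x[0]-x[2]>80 and x[0]>150 else "b" if x[0]-x[2]>30 else "." for x in row))
E
```

```text
160 ..bbbbbbbbbb.ggggggggg.bbbbbbbbbbbbb.ggggggggg.bbbbbbbb
164 ggggg...gggggggggggggggg..bbbbbbbbbb.ggggggggg.bbbbbbbb
168 ggggggggggg.bbbbbbbbbbbbbbbbbbbbbbbbbbbbbbbbbggggggg.bb
172 ..ggggggg..bbbbbbbbbbbbbbbbbbbbbbbbbbbbbbbbbb...ggggggg
176 .ggggggggg..ggggggggggggggggggggggggggggggggg...ggggggg
180 ggggggggggggggggggggggggggggggggggggggggggggggggggggggg
184 gggggggggggggggggggggggggggggggggggggggggggggggggggggbb
188 Wggg.bb.g.gggggggggggg.bbbbbbbbbbbbbggggggggggggg.bbbbb
192 bbbbbbbbbb.gggggggggg..bbbbbbbbbbbbbggggggggg.bbbbbbbbb
196 ...........gggggggggg..bbbbbbbbbbbbbgggggggggg....bbbbb
200 ...........gggggggggg.bbbbbbbbbbbbb.gggggggg...........
204 ...........gggggggggggbbbbbbbbbbbbb.gggggggg...........
208 ...........gggggggggggbbbbbbbbbbbbbbgggggggg...........
212 ...........gggggggggg.bbbbbbbbbbbbb.gggggggg...........
216 ...........gggggggggg.bbbbbbbbbbbbb.ggggggggg..........
220 ...........gggggggggg.bbbbbbbbbbbbbbggggggggg..........
224 ..........ggggggggggg.bBBBBBBBBBBBBbggggggggg..........
228 ..........gggggggggggbbBBBBBBBBBBBbbggggggggg..........
232 ..........gggggggggggbbBBBBBBBBBBBbgggggggggg..........
236 ..........gggggggggggbbBBBBBBBBBBBbgggggggggg..........
240 ..........gggggggggggbBBBBBBBBBBBbggggggggggg..........
244 ..........gggggggggggbBBBBBBBBBBBbggggggggggg..........
248 .........ggggggggggggggg.......gggggggggggggg..........
252 .........gggggggggggggggggggggggggggggggggggg..........
256 .........WWWWWWWWWWWWWWWWWWWWWWWWWWWWWWWWWWWW..........
260 .........WWWWWWWWWWWWWWWWWWWWWWWWWWWWWWWWWWWW..........
264 .........gWWWWWWWWWWWWWWWWWWWWWWWWWWWWWWWWWW...........
268 .........gWWWWWWWWWWWWWWWWWWWWWWWWWWWWWWWWW............
272 .......................................................
```

```bash
python3 - <<'E'
from setfit import *
import pickle
W=pickle.load(open("pics/w6.pkl","rb"))
B=lambda u,v:np.array((350+(u)/3.2-.34,150+(v-305)/3.2-.34)); C=lambda u,v:np.array((210+(u-300)/3.8-.37,145+(v-305)/3.8-.37))
obs=[(W,(-16,-5,16),(272,222)),(W,(-16,5,16),(286,222)),(W,(25,-5,16),(271,247)),(W,(25,5,16),(284,247)),
(W,(-16,-5,-18),(273,187)),(W,(-16,5,-18),(286,187)),(W,(68,-15,21),(259,271)),(W,(68,15,21),(292,271)),
     (T,(44,0,21),B(197,356)),(S,(44,0,21),C(333,358)),(T,(5,0,16),B(180,392)),(S,(5,0,16),C(375,354))]
f=lambda p:np.concatenate([(proj(c,pt(p,l))[0]-u) for c,l,u in obs])
for ob in (obs,obs[:8]):
    f=lambda p:np.concatenate([(proj(c,pt(p,l))[0]-u) for c,l,u in ob])
    q=least_squares(f,[.5,-.36,.22,-.3],loss="soft_l1");print(q.x.round(4),f(q.x).reshape(-1,2).round(1).tolist(),proj(W,pt(q.x,(44,0,-208))))
p=q.x
E
```

```text
[ 0.5035 -0.3664  0.2321 -0.3479] [[0.1, 0.2], [0.2, 0.6], [0.1, -0.3], [-0.6, -0.0], [-0.0, -3.9], [0.1, -3.5], [0.2, 0.3], [-0.0, 1.1], [-0.9, -1.6], [-2.5, 1.5], [1.6, -0.0], [-3.6, -1.1]] [[278.98031283  84.23677497]]
[ 0.5109 -0.3687  0.223  -0.3469] [[0.3, 1.5], [-0.2, 1.8], [0.4, -0.3], [-0.8, 0.0], [0.2, -1.0], [-0.3, -0.7], [0.9, -0.6], [-0.5, 0.2]] [[278.91990936  88.85280718]]
```

```bash
cat >> setfit.py <<'E'
SP=[.505,-.367,.230,-.348]
E
python3 - <<'E'
from setfit import *
for b in (.06,0):
    P,Rt=gtgt(SP,42,b,-.030,(-4,0,0));print(P,delta(P,Rt))
E
```

```text
[ 0.4933467  -0.36277261  0.26037962] {'tx': -0.66, 'ty': 0.23, 'tz': 5.75, 'ax': 0.58, 'ay': -0.15, 'az': 1.86}
[ 0.50983746 -0.36875485  0.20300133] {'tx': -0.68, 'ty': 0.17, 'tz': 11.75, 'ax': 0.58, 'ay': -0.15, 'az': 1.86}
```

Call:
play_rows --moves '[{"tx":-0.7,"ty":0.2,"tz":3,"ax":0.6,"ay":-0.1,"az":1.9},{"tx":-0.7,"ty":0.2,"tz":5.8,"ax":0.6,"ay":-0.1,"az":1.9},{"tx":-0.7,"ty":0.2,"tz":7.5,"ax":0.6,"ay":-0.1,"az":1.9},{"tx":-0.7,"ty":0.2,"tz":9,"ax":0.6,"ay":-0.1,"az":1.9},{"tx":-0.7,"ty":0.2,"tz":10.5,"ax":0.6,"ay":-0.1,"az":1.9},{"tx":-0.7,"ty":0.2,"tz":11.8,"ax":0.6,"ay":-0.1,"az":1.9},{"tx":-0.7,"ty":0.2,"tz":11.8,"ax":0.6,"ay":-0.1,"az":1.9},{"tx":-0.7,"ty":0.2,"tz":11.8,"ax":0.6,"ay":-0.1,"az":1.9},{"tx":-0.7,"ty":0.2,"tz":11.8,"ax":0.6,"ay":-0.1,"az":1.9}]'

```text
clock: 11.03
eef_pos: [0.5104, -0.369, 0.2034]
tcp_rot: [0.496, 2.805, -0.074]
force: [0.1, 0.1, -0.7]
gripper_width: 0.0853
finger_force: 0.0
```

```bash
sed -i 's/^p=\[.*/p=SP/' vs.py; python3 vs.py w7; python3 - <<'E'
from workcell import imaging
import cv2,numpy as np
a=cv2.imread("pics/w7.png"); s=imaging.read_camera("scene")[:,:,::-1]; t=imaging.read_camera("top")[:,:,::-1]
o=np.zeros((600,800,3),np.uint8)
o[:360,:480]=cv2.resize(a,(480,360))
o[:400,490:790]=cv2.resize(s[130:230,200:275],None,fx=4,fy=4,interpolation=cv2.INTER_CUBIC)
o[365:600,:400]=cv2.resize(t[150:244,330:490],(400,235),interpolation=cv2.INTER_CUBIC)
cv2.imwrite("pics/m7.png",o)
E
```

```text
11.0833 [ 0.51044463 -0.36904058  0.20365297] [-0.82  0.25 -0.15  0.91  0.13 -0.45]
(-16, -5, 16) [262. 308.]
(-16, 5, 16) [289. 308.]
(25, -5, 16) [266. 330.]
(25, 5, 16) [286. 330.]
(44, -15, 21) [247. 348.]
(44, 15, 21) [305. 348.]
(44, -48, -208) [221.  68.]
(44, 48, -208) [331.  67.]
(0, 0, 0) [276. 281.]
```

View pics/m7.png

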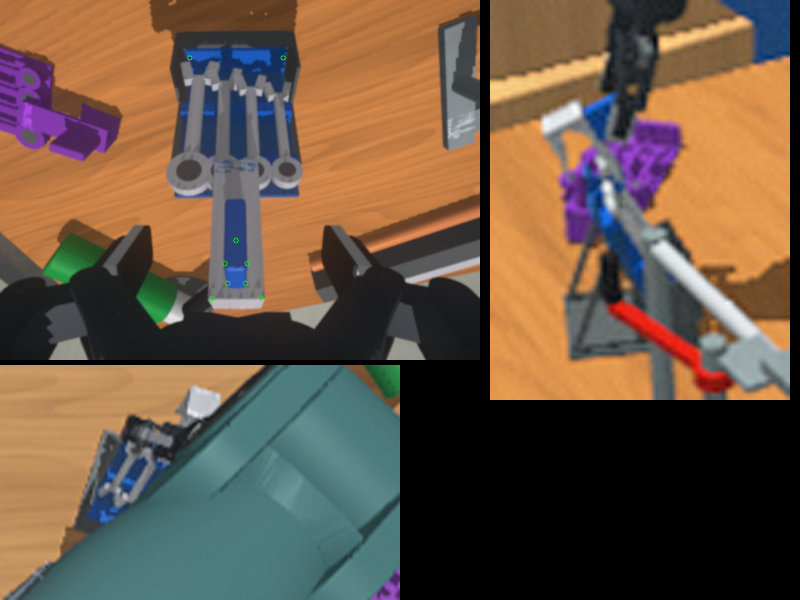

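The wrist view shows the tab centred between the fingers, with its predicted corners matching. The scene view shows the fingertips level with the tab, and the keeper aside. Closing.

Call:
play_rows --claw -1 --moves '[{"tx":0,"ty":0,"tz":0,"ax":0,"ay":0,"az":0},{"tx":0,"ty":0,"tz":0,"ax":0,"ay":0,"az":0},{"tx":0,"ty":0,"tz":0,"ax":0,"ay":0,"az":0},{"tx":0,"ty":0,"tz":0,"ax":0,"ay":0,"az":0},{"tx":0,"ty":0,"tz":0,"ax":0,"ay":0,"az":0},{"tx":0,"ty":0,"tz":0,"ax":0,"ay":0,"az":0},{"tx":0,"ty":0,"tz":0,"ax":0,"ay":0,"az":0},{"tx":0,"ty":0,"tz":0,"ax":0,"ay":0,"az":0},{"tx":0,"ty":0,"tz":0,"ax":0,"ay":0,"az":0}]'

```text
clock: 11.93
eef_pos: [0.5102, -0.3688, 0.2027]
tcp_rot: [0.498, 2.805, -0.074]
force: [-0.9, -0.3, 2.9]
gripper_width: 0.0092
finger_force: 58.7
```

Call:
play_rows --moves '[{"tx":-0.54,"ty":0,"tz":-0.6,"ax":0,"ay":0,"az":0},{"tx":-1.34,"ty":0,"tz":-1.49,"ax":0,"ay":0,"az":0},{"tx":-2.14,"ty":0,"tz":-2.38,"ax":0,"ay":0,"az":0},{"tx":-3.2,"ty":0,"tz":-3.57,"ax":0,"ay":0,"az":0},{"tx":-4.28,"ty":0,"tz":-4.76,"ax":0,"ay":0,"az":0},{"tx":-5.35,"ty":0,"tz":-5.95,"ax":0,"ay":0,"az":0},{"tx":-6,"ty":0,"tz":-6.7,"ax":0,"ay":0,"az":0},{"tx":-6,"ty":0,"tz":-6.7,"ax":0,"ay":0,"az":0}]'

```text
clock: 12.6
eef_pos: [0.5469, -0.3822, 0.2861]
tcp_rot: [0.497, 2.803, -0.075]
force: [-0.2, -0.6, -1.4]
gripper_width: 0.0091
finger_force: 58.7
```

```bash
python3 - <<'E'
from setfit import *
from workcell import env,imaging
import pickle
W=imaging.camera_model("wrist");im=imaging.read_camera("wrist")[:,:,::-1].copy();s=env.sense()
pickle.dump((W,s),open("pics/w8.pkl","wb"));cv2.imwrite("pics/w8_raw.png",im)
print(s["clock"],s["eef_pos"],s["force"],s["ft_torque"],s["finger_force"],s["gripper_width"])
# predicted set pose in hand
Rt=R.from_rotvec(s["tcp_rot"]);p=s["eef_pos"]
P,Rg=gtgt(SP,42,0,0); Rset0,_=setpose(SP)
P0=np.array([.5102,-.3688,.2027]);R0=R.from_rotvec([.498,2.805,-.074])
Rrel=R0.inv()*Rset0; orel=R0.inv().apply(np.array(SP[:3])-P0); print("grip in tool",orel*1000)
Rs=Rt*Rrel;o=p+Rt.apply(orel)
for l in ((-16,-5,16),(-16,5,16),(25,-5,16),(25,5,16),(68,-15,21),(68,15,21),(44,-48,-208),(44,48,-208)):
    u=proj(W,Rs.apply(np.array(l)/1000)+o)[0]; print(l,u.round(0)); cv2.circle(im,tuple(int(x) for x in u),3,(0,255,0),1)
t=imaging.read_camera("scene")[:,:,::-1]
o=np.zeros((600,800,3),np.uint8);o[:420,:560]=im;o[:600,570:800]=cv2.resize(t[90:240,210:267],(230,600),interpolation=cv2.INTER_CUBIC)
cv2.imwrite("pics/m8.png",o)
E
```

```text
12.65 [ 0.54626502 -0.38185248  0.28467524] [ 0.62492911  0.3524887  -3.43537435] [ 0.22395526  0.40360104 -0.059689  ] 58.57190787792206 0.009468897757774679
grip in tool [ -2.70968503  -0.09355337 -27.71676126]
(-16, -5, 16) [262. 305.]
(-16, 5, 16) [289. 305.]
(25, -5, 16) [266. 328.]
(25, 5, 16) [287. 328.]
(68, -15, 21) [251. 353.]
(68, 15, 21) [302. 353.]
(44, -48, -208) [221.  67.]
(44, 48, -208) [331.  66.]
```

View pics/m8.png

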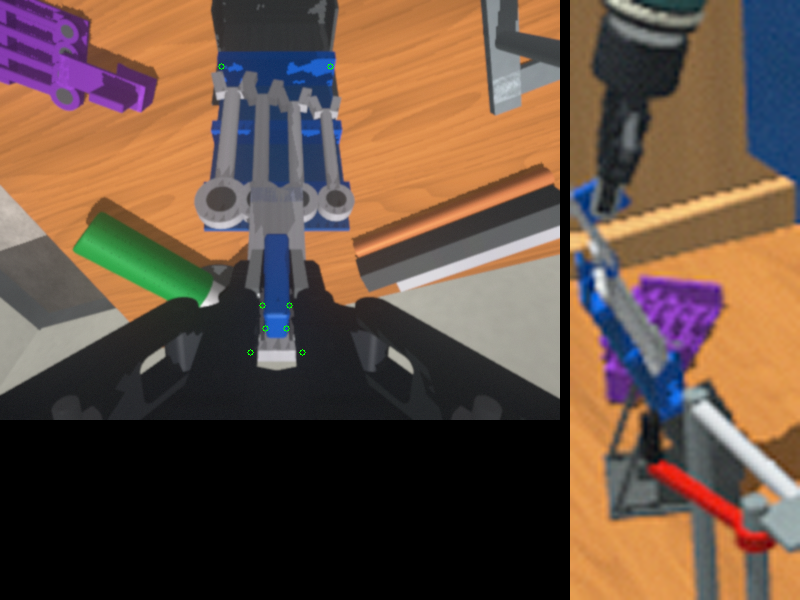

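```bash
python3 - <<'E'
from h import *
im=cv2.imread("pics/w8_raw.png").astype(int)
for r in list(range(40,66,4))+list(range(184,372,4)):
    c0,c1=(205,345) if r<70 else (200,352) if r<236 else (240,312); row=im[r,c0:c1]; print(r,c0,"".join("W" if min(x)>165 else "g" if (max(x)-min(x)<25 and min(x)>75) else "B" if x[0]-x[2]>80 and x[0]>150 else "b" if x[0]-x[2]>30 else "." for x in row))
E
```

```text
40 205 ..............................................................................................................................gg............
44 205 .............g................................................................................................................gg............
48 205 .............gg..............................................................................................................gg.............
52 205 .............gbbbbbbbbbbbbbbbbbbbbbbbbbbbbbbbbbbbbbbbbbbbbbbbbbbbbbbbbbbbbbbbbbbbbbbbbbbbbbbbbbbbbbbbbbbbbbbbbbbbbbbbbbbbbbbbbbbb...........
56 205 .............bbbbbbbbbbbbbbbbbbbbbbbbbbbbbbbbbbbbbbbbbbbbbbbbbbbbbbbbbbbbbbbbbbbbbbbbbbbbbbbbbbbbbbbbbbbbbbbbbbbbbbbbbbbbbbbbbbbbb..........
60 205 ............gbbbbbbbbbbbbbbbbbbbbbbbbbbbbbbbbbbbbbbbbbbbbbbbbbbbbbbbbbbbbbbbbbbbbbbbbbbbbbbbbbbbbbbbbbbbbbbBBBBBBBBBBBBBBBBBBBBBBBb.........
64 205 .............bbbbbbbbbbbbbbbBBBBBbbbbbbbbbbbbbbbbbbbbbbbbbbbbbbbbbbbbbbbbbbbbbbbbbbbBBBBBBbbbbbbbbbbBBBBBBBBBBBBBBBBBBBBBBBBBBBBBB..........
184 200 ....gggggggggggggggggggggggggggggggggggggg.bb.gggggggggg
[... 4082 characters left out ...]
gg.gggbBBBBBBBBBBBBBBBBBBBbggg.gggg.................
340 240 ..................ggggggggggggggggggggggggggggggggggggg.................
344 240 ..................ggggggggggggggggggggggggggggggggggggg.................
348 240 ..................gggggggggggggggggggggggggggggggggggggg................
352 240 .................ggWWWWWWWWWWWWWWWWWWWWWWWWWWWWWWWWWWWWgg...............
356 240 .................ggWWWWWWWWWWWWWWWWWWWWWWWWWWWWWWWWWWWWgg...............
360 240 .................gWWWWWWWWWWWWWWWWWWWWWWWWWWWWWWWWWWWWWgg...............
364 240 .................gggggggggggggggggggggggggggggggggggggggg...............
368 240 .........................gggggggggggggggggggggggg.......................
```

```bash
cat > hand.py <<'E'
from setfit import *
import pickle
W,s=pickle.load(open("pics/w8.pkl","rb"))
Rt=R.from_rotvec(s["tcp_rot"]);p=s["eef_pos"]
# set in tool: nominal (pitch t deg): x_own=-cos t*X - ... 
def rel(q): # q: gx,gy,gz (mm in tool), t deg
    a=np.radians(q[3]); z=np.array([-np.sin(a),0,-np.cos(a)]); x=np.array([-np.cos(a),0,np.sin(a)]); y=np.array([0,1,0])
    return R.from_matrix(np.c_[x,y,z]),np.array(q[:3])/1000
E
python3 - <<'E'
from hand import *
obs=[((-16,-5,16),(263.5,314)),((-16,5,16),(290.5,314)),((25,-5,16),(265.5,338)),((25,5,16),(287.5,338)),((-16,-5,-18),(264,234)),((-16,5,-18),(288.5,234))]
def pr(q,l):
    Rr,o=rel(q); return proj(W,Rt.apply(Rr.apply(np.array(l)/1000)+o)+p)[0]
def f(q,prior=True):
    r=np.concatenate([pr(q,l)-u for l,u in obs])
    return np.r_[r,(q[3]-42)/1.,(q[2]+28)/4]
for x0 in ([-2.7,0,-27.7,42],):
    q=least_squares(f,x0).x; print(q,f(q).round(1))
    for l in ((44,-48,-208),(44,48,-208),(24,-48,-208),(20,-15,-15),(20,15,-15),(24,-15,21),(64,-48,-208)): print(l,pr(q,l))
    q2=least_squares(lambda v:f(v)[:12],x0).x; print("noprior",q2,f(q2).round(1))
E
```

```text
[ -6.01630371   0.23304426 -29.47925857  40.69662892] [-0.2  0.4 -0.5  0.4  0.6 -0.3 -0.4 -0.3  0.9 -0.2 -0.2 -0.2 -1.3 -0.4]
(44, -48, -208) [222.22429549  75.54260037]
(44, 48, -208) [330.77107037  75.54804706]
(24, -48, -208) [218.97817707  54.74149009]
(20, -15, -15) [247.35471008 272.04265547]
(20, 15, -15) [305.7658898  272.05284019]
(24, -15, 21) [244.35949447 348.49907475]
(64, -48, -208) [225.12260904  94.11497886]
noprior [ -6.10657753   0.23318132 -29.39511087  40.27003837] [-0.2  0.1 -0.5  0.1  0.6  0.1 -0.4  0.1  1.  -0.2 -0.2 -0.2 -1.7 -0.3]
```

```bash
cat >> hand.py <<'E'
Q=[-6.1,.23,-29.4,40.4]
RREL,OREL=rel(Q); HT=RREL.apply([.044,0,.004])+OREL   # hook point in tool
def tool_for_hook(l,yaw=0.,pitch=0.):
    Rset=RS*R.from_euler("z",yaw)*R.from_euler("y",pitch); Rtl=Rset*RREL.inv()
    return w(l)-Rtl.apply(HT),Rtl
E
python3 - <<'E'
from hand import *
from workcell import env
im=cv2.imread("pics/w2_raw.png").astype(int); M=pickle.load(open("pics/w2.pkl","rb"))
yel=(im[:,:,2]>150)&(im[:,:,1]>120)&(im[:,:,0]<90)
for r in (246,252,260,270,280,290,300,308): 
    c=np.where(yel[r,420:490])[0]+420
    if len(c): print(r,c.min(),c.max(),[loc(onz(M,((c.min()+c.max())/2,r),z)).round(4)[:2].tolist() for z in (.288,.302)], loc(onz(M,(c.max(),r),.288))[1]-loc(onz(M,(c.min(),r),.288))[1])
t=cv2.imread("pics/top0.png").astype(int);y2=(t[:,:,2]>150)&(t[:,:,1]>120)&(t[:,:,0]<90)
for r in (146,152,158,164):
    c=np.where(y2[r,150:185])[0]+150; print(r,c.min(),c.max(),loc(onz(T,(c.mean(),r),.288)))
# panel top height
for z in range(-100,-10,10):
    print(z,[proj(W,Rt.apply(RREL.apply(np.array((x,48,z))/1000)+OREL)+p)[0].round(0).tolist() for x in (24,44,64)])
s=env.sense();h=s["eef_pos"]+R.from_rotvec(s["tcp_rot"]).apply(HT);print("hook now",h,loc(h))
for l in ((-.11,-.45,.335),(-.11,-.19,.325),(0,-.19,.315)):
    P,Rn=tool_for_hook(l);print(P,delta(P,Rn))
E
```

```text
252 445 458 [[-0.0232, 0.0448], [-0.0288, 0.0364]] 0.011352024434918638
260 443 472 [[-0.0161, 0.0519], [-0.0221, 0.0431]] 0.025510515792557364
270 441 469 [[-0.0063, 0.052], [-0.0128, 0.0432]] 0.02485981330612986
280 438 466 [[0.0037, 0.0516], [-0.0033, 0.0428]] 0.025093069794170066
290 436 463 [[0.0138, 0.0517], [0.0063, 0.0429]] 0.024426086308768177
300 437 461 [[0.024, 0.0537], [0.016, 0.0448]] 0.021919743499184387
308 444 458 [[0.0321, 0.0574], [0.0237, 0.0483]] 0.012885137329985641
146 162 171 [0.03567583 0.04476689 0.288     ]
152 162 171 [0.02096204 0.04515113 0.288     ]
158 162 172 [0.00623331 0.04435574 0.288     ]
164 162 172 [-0.00833603  0.0447391   0.288     ]
-100 [[349.0, 153.0], [344.0, 172.0], [340.0, 189.0]]
-90 [[351.0, 165.0], [346.0, 184.0], [341.0, 200.0]]
-80 [[353.0, 177.0], [347.0, 195.0], [342.0, 211.0]]
-70 [[355.0, 190.0], [349.0, 208.0], [344.0, 223.0]]
-60 [[357.0, 204.0], [351.0, 221.0], [345.0, 235.0]]
-50 [[359.0, 218.0], [353.0, 234.0], [347.0, 248.0]]
-40 [[362.0, 233.0], [355.0, 249.0], [349.0, 262.0]]
-30 [[364.0, 249.0], [357.0, 264.0], [351.0, 276.0]]
-20 [[367.0, 266.0], [359.0, 280.0], [352.0, 291.0]]
hook now [ 0.58268755 -0.39481801  0.29982358] [-0.00400777 -0.55625069  0.29982358]
[ 0.44075714 -0.29745855  0.30465724] {'tx': 11.59, 'ty': 4.29, 'tz': -5.71, 'ax': -11.41, 'ay': -23.13, 'az': -20.94}
[ 0.42454367 -0.03796457  0.29465724] {'tx': 21.88, 'ty': 28.1, 'tz': -7.78, 'ax': -11.41, 'ay': -23.13, 'az': -20.94}
[ 0.53432958 -0.03110502  0.28465724] {'tx': 12.53, 'ty': 32.51, 'tz': -3.89, 'ax': -11.41, 'ay': -23.13, 'az': -20.94}
```

Call:
play_rows --moves '[{"tx":2,"ty":0.5,"tz":-3,"ax":-2,"ay":-4,"az":-4},{"tx":5,"ty":1.5,"tz":-4.5,"ax":-4.5,"ay":-9,"az":-8},{"tx":8.5,"ty":3,"tz":-5.5,"ax":-7,"ay":-14,"az":-12.5},{"tx":11.6,"ty":4.3,"tz":-5.7,"ax":-9.5,"ay":-19,"az":-17},{"tx":11.6,"ty":4.3,"tz":-5.7,"ax":-11.4,"ay":-23.1,"az":-20.9},{"tx":11.6,"ty":4.3,"tz":-5.7,"ax":-11.4,"ay":-23.1,"az":-20.9},{"tx":11.6,"ty":4.3,"tz":-5.7,"ax":-11.4,"ay":-23.1,"az":-20.9},{"tx":13.2,"ty":8,"tz":-6,"ax":-11.4,"ay":-23.1,"az":-20.9},{"tx":14.8,"ty":11.6,"tz":-6.4,"ax":-11.4,"ay":-23.1,"az":-20.9},{"tx":16.4,"ty":15.3,"tz":-6.7,"ax":-11.4,"ay":-23.1,"az":-20.9},{"tx":18,"ty":19,"tz":-7.1,"ax":-11.4,"ay":-23.1,"az":-20.9},{"tx":19.5,"ty":22.6,"tz":-7.4,"ax":-11.4,"ay":-23.1,"az":-20.9},{"tx":21,"ty":26,"tz":-7.6,"ax":-11.4,"ay":-23.1,"az":-20.9},{"tx":21.9,"ty":28.1,"tz":-7.8,"ax":-11.4,"ay":-23.1,"az":-20.9},{"tx":21.9,"ty":28.1,"tz":-7.8,"ax":-11.4,"ay":-23.1,"az":-20.9},{"tx":21.9,"ty":28.1,"tz":-7.8,"ax":-11.4,"ay":-23.1,"az":-20.9},{"tx":21.9,"ty":28.1,"tz":-7.8,"ax":-11.4,"ay":-23.1,"az":-20.9}]'

```text
clock: 14.12
eef_pos: [0.425, -0.0382, 0.2956]
tcp_rot: [-0.075, 2.436, 0.027]
force: [0.1, -0.9, -2.6]
gripper_width: 0.0092
finger_force: 60.3
```

```bash
python3 - <<'E'
from hand import *
from workcell import env
s=env.sense();Rn=R.from_rotvec(s["tcp_rot"]);h=s["eef_pos"]+Rn.apply(HT);print(s["clock"],"hook",loc(h),s["q"].round(2),s["force"],s["gripper_width"],(RS.inv()*Rn*RREL).as_rotvec(degrees=True))
im=imaging.read_camera("scene")[:,:,::-1].copy();cv2.imwrite("pics/s9.png",im)
tp=imaging.read_camera("top")[:,:,::-1].copy();cv2.imwrite("pics/t9.png",tp)
Rset=Rn*RREL;o=s["eef_pos"]+Rn.apply(OREL)
for l in ((44,0,21),(68,-15,21),(68,15,21),(64,-48,-208),(64,48,-208)):
    q=Rset.apply(np.array(l)/1000)+o
    for n,c,m in (("S",S,im),("T",T,tp)):
        print(l,n,proj(c,q)[0].round(1))
for l in ((-.11,-.19,.294),(0,-.19,.294),(0,-.19,.252)):
    P,Rq=tool_for_hook(l);print(l,delta(P,Rq))
sub=im[150:240,215:300]; b=(sub[:,:,0].astype(int)-sub[:,:,2]>60)
print("blue rows/cols",np.where(b.any(1))[0][[0,-1]]+150,np.where(b.any(0))[0][[0,-1]]+215)
E
```

```text
14.1167 hook [-0.1095833  -0.19023571  0.32589673] [-0.57 -0.4  -0.68  0.69  0.39 -0.51] [ 0.1060124  -0.91476157 -2.62235853] 0.00918611554507058 [-0.03238613  0.01279781 -0.05024325]
(44, 0, 21) S [285.8 169.2]
(44, 0, 21) T [268.8 194.7]
(68, -15, 21) S [276.6 169.2]
(68, -15, 21) T [274.9 183.4]
(68, 15, 21) S [282.  173.5]
(68, 15, 21) T [261.2 184.4]
(64, -48, -208) S [272.5 223.2]
(64, -48, -208) T [288.9 202. ]
(64, 48, -208) S [288.2 238.1]
(64, 48, -208) T [254.  204.5]
(-0.11, -0.19, 0.294) {'tx': 2.06, 'ty': 0.11, 'tz': 2.38, 'ax': -0.1, 'ay': -0.04, 'az': -0.12}
(0, -0.19, 0.294) {'tx': -6.32, 'ty': 0.14, 'tz': 9.51, 'ax': -0.1, 'ay': -0.04, 'az': -0.12}
(0, -0.19, 0.252) {'tx': -3.6, 'ty': 0.14, 'tz': 12.71, 'ax': -0.1, 'ay': -0.04, 'az': -0.12}
blue rows/cols [163 216] [226 299]
```

Call:
play_rows --moves '[{"tx":1,"ty":0.1,"tz":1.2,"ax":0,"ay":0,"az":0},{"tx":2.1,"ty":0.1,"tz":2.4,"ax":0,"ay":0,"az":0},{"tx":0.4,"ty":0.1,"tz":3.8,"ax":0,"ay":0,"az":0},{"tx":-1.3,"ty":0.1,"tz":5.2,"ax":0,"ay":0,"az":0},{"tx":-2.6,"ty":0.1,"tz":6.3,"ax":0,"ay":0,"az":0},{"tx":-3.6,"ty":0.1,"tz":7.2,"ax":0,"ay":0,"az":0},{"tx":-4.6,"ty":0.1,"tz":8,"ax":0,"ay":0,"az":0},{"tx":-5.5,"ty":0.1,"tz":8.8,"ax":0,"ay":0,"az":0},{"tx":-6.3,"ty":0.1,"tz":9.5,"ax":0,"ay":0,"az":0},{"tx":-6.3,"ty":0.1,"tz":9.5,"ax":0,"ay":0,"az":0},{"tx":-6.3,"ty":0.1,"tz":9.5,"ax":0,"ay":0,"az":0}]'

```text
clock: 15.13
eef_pos: [0.5337, -0.0304, 0.2631]
tcp_rot: [-0.075, 2.436, 0.028]
force: [-0.5, -0.2, -3.0]
gripper_width: 0.009
finger_force: 60.3
```

```bash
python3 - <<'E'
from hand import *
from workcell import env
s=env.sense();Rn=R.from_rotvec(s["tcp_rot"]);h=s["eef_pos"]+Rn.apply(HT);print(s["clock"],"hook",loc(h),s["force"],s["gripper_width"])
Wm=imaging.camera_model("wrist");wi=imaging.read_camera("wrist")[:,:,::-1].copy()
im=imaging.read_camera("scene")[:,:,::-1].copy();tp=imaging.read_camera("top")[:,:,::-1].copy()
for n,i in (("s",im),("t",tp),("w",wi)): cv2.imwrite(f"pics/{n}10.png",i)
Rset=Rn*RREL;o=s["eef_pos"]+Rn.apply(OREL)
c=cv2.resize(im[145:245,210:310],(500,500),interpolation=cv2.INTER_CUBIC)
for l in ((44,-15,21),(44,15,21),(68,-15,21),(68,15,21),(68,-15,-26),(68,15,-26),(64,-48,-208),(64,48,-208)):
    u=(proj(S,Rset.apply(np.array(l)/1000)+o)[0]+.5-[210,145])*5; cv2.circle(c,tuple(int(x) for x in u),2,(0,255,0),-1)
O=np.zeros((600,800,3),np.uint8);O[:500,:500]=c
O[:225,500:]=cv2.resize(wi,(300,225)); O[230:530,500:]=cv2.resize(tp[130:220,220:310],(300,300),interpolation=cv2.INTER_CUBIC)
cv2.imwrite("pics/m10.png",O)
E
```

```text
15.1333 hook [-0.00055787 -0.18930893  0.29339857] [-0.52164523 -0.2428546  -3.01518286] 0.008972897770868718
```

View pics/m10.png

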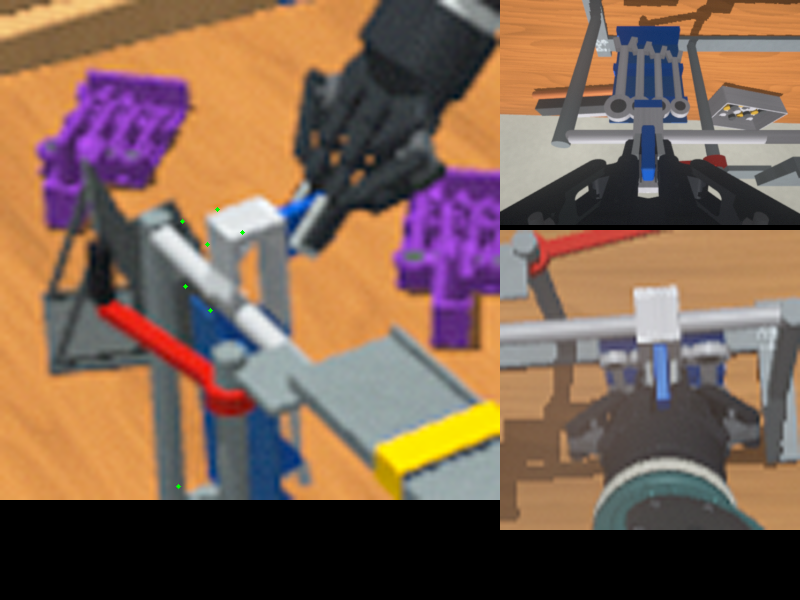

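```bash
python3 - <<'E'
from hand import *
from workcell import env
s=env.sense();Rn=R.from_rotvec(s["tcp_rot"])
print("TCP",s["eef_pos"])
zt=.2934+.017
for u in ((207,215),(260,198),(283,220),(222,242)):
    px=np.array(u)/5+[210,145]-.5
    print("S",px,[loc(onz(S,px,z)).round(4)[:2].tolist() for z in (zt-.008,zt,zt+.008)])
t=cv2.imread("pics/t10.png").astype(int)[140:170,255:278]
print(t.min(2))
wi=cv2.imread("pics/w10.png").astype(int)
for r in range(200,390,5):
    row=wi[r,235:320]; print(r,"".join("W" if min(x)>165 else "g" if (max(x)-min(x)<25 and min(x)>75) else "B" if x[0]-x[2]>80 and x[0]>150 else "b" if x[0]-x[2]>30 else "." for x in row))
E
```

```text
TCP [ 0.53312645 -0.0303535   0.26342446]
S [250.9 187.5] [[0.0013, -0.2138], [0.0073, -0.2027], [0.0134, -0.1917]]
S [261.5 184.1] [[-0.0356, -0.213], [-0.0292, -0.2019], [-0.0227, -0.1909]]
S [266.1 188.5] [[-0.0344, -0.1841], [-0.028, -0.1734], [-0.0215, -0.1626]]
S [253.9 192.9] [[0.0087, -0.1831], [0.0147, -0.1724], [0.0206, -0.1617]]
[[ 94  94  94  96  94  94  93  94  93  96  94  94  95  94  95  93  94  94
   93  95  93  94  94]
 [ 92  92  92  93  92  91  91  92  92  91  91  91  91  92  93  91  91  90
   90  92  92  91  92]
 [ 90  91  91  90  90  91  91  90  91  91  91  91  92  90  91  92  91  92
   91  90  91  92  90]
 [ 93  92  93  91  92  94  94  93  92  94  92  94  93  93  93  93  93  93
   92  93  91  91  92]
 [ 95  95  96  95  93  95  95  95  95  96  94  95  96  94  95  94  94  93
   93  93  95  94  94]
 [ 96  97  98  98  98  97  95  95  97  95  96  97  96  96  94  93  92  93
   97  95  98  97  97]
 [ 94  97  98  95  96  94  91  90  89  89  90  88  89 105 108 118 154 149
  103  95  96  97  96]
 [ 95  95  93  93  87 151 176 178 166 196 188 175 185 179 190 187 210 211
  126
[... 4872 characters left out ...]
.......ggWWWWWWWWWWWWWWWWWWWWWWWWWWWWWWWWWWWWg........................
355 ......................gWWWWWWWWWWWWWWWWWWWWWWWWWWWWWWWWWWWWWgg.......................
360 ......................gWWWWWWWWWWWWWWWWWWWWWWWWWWWWWWWWWWWWWgg.......................
365 ......................gggWWWWWWWWWWWWWWWWWWWWWWWWWWWWWWWgggggg.......................
370 .......................................ggggg.........................................
375 .....................................................................................
380 .....................................................................................
385 .....................................................................................
```

```bash
python3 - <<'E'
from hand import *
for n,u,z in (("back",(266.5,146.7),.3104),("front",(267,162.6),.3104),("left",(259.8,154),.3104),("right",(273.3,154),.3104),("railL",(257,157.4),.258),("railR",(277,156.8),.258),("railback",(257,154.6),.25),("railfront",(257,161),.25)): print(n,loc(onz(T,u,z)))
print(-R.from_rotvec(T["rvec"]).as_matrix().T@T["tvec"])
E
```

```text
back [ 0.00920889 -0.19168204  0.3104    ]
front [-0.02851753 -0.19034504  0.3104    ]
left [-0.0069964  -0.17520282  0.3104    ]
right [-0.00928839 -0.20610167  0.3104    ]
railL [ 0.00085147 -0.1657621   0.258     ]
railR [-0.00123458 -0.21428083  0.258     ]
railback [ 0.01028184 -0.16581487  0.25      ]
railfront [-0.00586892 -0.16481284  0.25      ]
[ 0.29028286 -0.06725784  1.19688021]
```

The view shows the hook straddling the rail at the loading end, with the keeper aside. The top and scene pictures agree that the hook plate spans x = -29 to +10 mm, so its centre is 9 mm too far to the front. I'll correct for that in the in-hand offset, then lower.

```bash
cat >> hand.py <<'E'
HT=HT+RREL.apply([-.009,0,-.002])
E
python3 - <<'E'
from hand import *
from workcell import env
s=env.sense();print(loc(s["eef_pos"]+R.from_rotvec(s["tcp_rot"]).apply(HT)))
for l in ((0,-.19,.291),(0,-.19,.262),(0,-.19,.252),(0,-.19,.248)):
    P,Rq=tool_for_hook(l);print(l,delta(P,Rq))
E
```

```text
[-0.01014803 -0.18919403  0.29176309]
(0, -0.19, 0.291) {'tx': -0.72, 'ty': -0.08, 'tz': 0.72, 'ax': -0.05, 'ay': -0.01, 'az': -0.04}
(0, -0.19, 0.262) {'tx': 1.16, 'ty': -0.08, 'tz': 2.93, 'ax': -0.05, 'ay': -0.01, 'az': -0.04}
(0, -0.19, 0.252) {'tx': 1.8, 'ty': -0.08, 'tz': 3.69, 'ax': -0.05, 'ay': -0.01, 'az': -0.04}
(0, -0.19, 0.248) {'tx': 2.06, 'ty': -0.08, 'tz': 3.99, 'ax': -0.05, 'ay': -0.01, 'az': -0.04}
```

Call:
play_rows --moves '[{"tx":-0.36,"ty":0,"tz":0.36,"ax":0,"ay":0,"az":0},{"tx":-0.72,"ty":-0.1,"tz":0.72,"ax":0,"ay":0,"az":0},{"tx":-0.72,"ty":-0.1,"tz":0.72,"ax":0,"ay":0,"az":0},{"tx":-0.1,"ty":-0.1,"tz":1.46,"ax":0,"ay":0,"az":0},{"tx":0.53,"ty":-0.1,"tz":2.2,"ax":0,"ay":0,"az":0},{"tx":1.16,"ty":-0.1,"tz":2.93,"ax":0,"ay":0,"az":0},{"tx":1.16,"ty":-0.1,"tz":2.93,"ax":0,"ay":0,"az":0}]'

```text
clock: 15.87
eef_pos: [0.543, -0.0303, 0.2316]
tcp_rot: [-0.075, 2.438, 0.029]
force: [-1.3, 0.6, -3.8]
gripper_width: 0.0089
finger_force: 60.2
```

Call:
play_rows --moves '[{"tx":0.16,"ty":0,"tz":0.19,"ax":0,"ay":0,"az":0},{"tx":0.32,"ty":0,"tz":0.38,"ax":0,"ay":0,"az":0},{"tx":0.32,"ty":0,"tz":0.38,"ax":0,"ay":0,"az":0}]'

```text
clock: 16.12
eef_pos: [0.5439, -0.0307, 0.2287]
tcp_rot: [-0.075, 2.435, 0.027]
force: [-0.6, 0.3, -3.6]
gripper_width: 0.0094
finger_force: 60.2
```

Call:
play_rows --moves '[{"tx":0.13,"ty":0,"tz":0.15,"ax":0,"ay":0,"az":0},{"tx":0.26,"ty":0,"tz":0.3,"ax":0,"ay":0,"az":0},{"tx":0.26,"ty":0,"tz":0.3,"ax":0,"ay":0,"az":0},{"tx":0.26,"ty":0,"tz":0.3,"ax":0,"ay":0,"az":0}]'

```text
clock: 16.45
eef_pos: [0.5438, -0.0306, 0.2247]
tcp_rot: [-0.075, 2.436, 0.027]
force: [0.8, -0.4, -2.9]
gripper_width: 0.0094
finger_force: 60.2
```

Call:
play_rows --moves '[{"tx":0.13,"ty":0,"tz":0.15,"ax":0,"ay":0,"az":0},{"tx":0.13,"ty":0,"tz":0.15,"ax":0,"ay":0,"az":0},{"tx":0.13,"ty":0,"tz":0.15,"ax":0,"ay":0,"az":0}]'

```text
clock: 16.7
eef_pos: [0.5437, -0.0306, 0.2226]
tcp_rot: [-0.075, 2.436, 0.027]
force: [0.1, 0.3, -2.0]
gripper_width: 0.0091
finger_force: 60.2
```

```bash
python3 - <<'E'
from hand import *
from workcell import env
s=env.sense();print(s["clock"],loc(s["eef_pos"]+R.from_rotvec(s["tcp_rot"]).apply(HT)),s["force"],s["ft_torque"])
im=imaging.read_camera("scene")[:,:,::-1].copy();tp=imaging.read_camera("top")[:,:,::-1].copy()
cv2.imwrite("pics/s11.png",im);cv2.imwrite("pics/t11.png",tp)
print(tp[140:172,266].min(1),tp[140:172,270].min(1),tp[150,252:282].min(1))
E
```

```text
16.7 [ 0.00043569 -0.19013605  0.25093752] [ 0.10979719  0.25907608 -2.04819087] [-0.01472907  1.05283723 -0.01287919]
[ 93  91  91  93  93  96  94  86 200 225 211 205 205 206 207 207 207 208
 208 207 207 214 237 219  92  94  92  92  93 116 133 127] [ 96  92  91  93  94  96  92 120 207 226 213 204 203 204 204 203 204 204
 204 204 204 210 218 187  96  86  83  77  81  84  85  88] [ 97  98  98  99 100  98  99  95  89 182 210 212 225 215 211 211 211 217
 213 206 219 206 121  91  94  94  94  94  94  93]
```

```bash
python3 - <<'E'
from hand import *
for z in (.264,.267,.270): print(z,[loc(onz(T,u,z)).round(4)[:2].tolist() for u in ((266.5,147.6),(267,163.3))])
E
```

```text
0.264 [[0.0219, -0.1905], [-0.0173, -0.1891]]
0.267 [[0.0209, -0.1906], [-0.0182, -0.1892]]
0.27 [[0.0199, -0.1906], [-0.019, -0.1893]]
```

Call:
play_rows --moves '[{"tx":0.1,"ty":0,"tz":0.11,"ax":0,"ay":0,"az":0},{"tx":0.1,"ty":0,"tz":0.11,"ax":0,"ay":0,"az":0},{"tx":0.1,"ty":0,"tz":0.11,"ax":0,"ay":0,"az":0}]'

```text
clock: 17.05
eef_pos: [0.5439, -0.0307, 0.2214]
tcp_rot: [-0.075, 2.435, 0.027]
force: [1.2, -0.4, -2.1]
gripper_width: 0.0091
finger_force: 60.2
```

Call:
play_rows --moves '[{"tx":0.1,"ty":0,"tz":0.11,"ax":0,"ay":0,"az":0},{"tx":0.1,"ty":0,"tz":0.11,"ax":0,"ay":0,"az":0},{"tx":0.1,"ty":0,"tz":0.11,"ax":0,"ay":0,"az":0}]'

```text
clock: 17.3
eef_pos: [0.5444, -0.0308, 0.2206]
tcp_rot: [-0.076, 2.434, 0.027]
force: [3.0, 0.3, 3.0]
gripper_width: 0.0092
finger_force: 60.9
```

Call:
play_rows --moves '[{"tx":0.1,"ty":0,"tz":0.11,"ax":0,"ay":0,"az":0},{"tx":0.1,"ty":0,"tz":0.11,"ax":0,"ay":0,"az":0},{"tx":0.1,"ty":0,"tz":0.11,"ax":0,"ay":0,"az":0}]'

```text
clock: 17.55
eef_pos: [0.5445, -0.0308, 0.2196]
tcp_rot: [-0.076, 2.433, 0.027]
force: [-1.7, 0.2, 7.5]
gripper_width: 0.0093
finger_force: 62.0
```

The hook is resting on the rail (contact at 3 to 7 N). I'll ease up 3 mm and slide.

Call:
play_rows --moves '[{"tx":-0.2,"ty":0,"tz":-0.23,"ax":0,"ay":0,"az":0},{"tx":-0.2,"ty":1,"tz":-0.23,"ax":0,"ay":0,"az":0},{"tx":-0.2,"ty":2.2,"tz":-0.23,"ax":0,"ay":0,"az":0},{"tx":-0.2,"ty":3.4,"tz":-0.23,"ax":0,"ay":0,"az":0},{"tx":-0.2,"ty":4.6,"tz":-0.23,"ax":0,"ay":0,"az":0},{"tx":-0.2,"ty":5.8,"tz":-0.23,"ax":0,"ay":0,"az":0},{"tx":-0.2,"ty":7,"tz":-0.23,"ax":0,"ay":0,"az":0},{"tx":-0.2,"ty":8.2,"tz":-0.23,"ax":0,"ay":0,"az":0},{"tx":-0.2,"ty":9.4,"tz":-0.23,"ax":0,"ay":0,"az":0},{"tx":-0.2,"ty":10.6,"tz":-0.23,"ax":0,"ay":0,"az":0},{"tx":-0.2,"ty":11.8,"tz":-0.23,"ax":0,"ay":0,"az":0},{"tx":-0.2,"ty":12,"tz":-0.23,"ax":0,"ay":0,"az":0},{"tx":-0.2,"ty":12,"tz":-0.23,"ax":0,"ay":0,"az":0}]'

```text
clock: 18.63
eef_pos: [0.5361, 0.0898, 0.2211]
tcp_rot: [-0.077, 2.436, 0.028]
force: [1.4, 1.8, -0.9]
gripper_width: 0.0094
finger_force: 60.4
```

```bash
python3 - <<'E'
from hand import *
from workcell import env
s=env.sense();print(s["clock"],loc(s["eef_pos"]+R.from_rotvec(s["tcp_rot"]).apply(HT)),s["force"],s["ft_torque"],s["q"].round(2))
P,Rq=tool_for_hook((0,.0427,.2515));print(delta(P,Rq))
E
```

```text
18.6333 [ 0.00031243 -0.06946764  0.24944259] [ 1.35035381  1.75449517 -0.92039593] [0.14054737 0.39500765 0.26656936] [-0.01 -0.14 -0.77  0.24  0.05 -0.06]
{'tx': -0.12, 'ty': 11.22, 'tz': -0.17, 'ax': 0.03, 'ay': -0.03, 'az': 0.04}
```

Call:
play_rows --moves '[{"tx":-0.1,"ty":1,"tz":-0.12,"ax":0,"ay":0,"az":0},{"tx":-0.1,"ty":2,"tz":-0.12,"ax":0,"ay":0,"az":0},{"tx":-0.1,"ty":3,"tz":-0.12,"ax":0,"ay":0,"az":0},{"tx":-0.1,"ty":4,"tz":-0.12,"ax":0,"ay":0,"az":0},{"tx":-0.1,"ty":5,"tz":-0.12,"ax":0,"ay":0,"az":0},{"tx":-0.1,"ty":6,"tz":-0.12,"ax":0,"ay":0,"az":0},{"tx":-0.1,"ty":7,"tz":-0.12,"ax":0,"ay":0,"az":0},{"tx":-0.1,"ty":8,"tz":-0.12,"ax":0,"ay":0,"az":0},{"tx":-0.1,"ty":9,"tz":-0.12,"ax":0,"ay":0,"az":0},{"tx":-0.1,"ty":10,"tz":-0.12,"ax":0,"ay":0,"az":0},{"tx":-0.1,"ty":10.8,"tz":-0.12,"ax":0,"ay":0,"az":0},{"tx":-0.1,"ty":11.2,"tz":-0.12,"ax":0,"ay":0,"az":0},{"tx":-0.1,"ty":11.2,"tz":-0.12,"ax":0,"ay":0,"az":0},{"tx":-0.1,"ty":11.2,"tz":-0.12,"ax":0,"ay":0,"az":0}]'

```text
clock: 19.8
eef_pos: [0.5292, 0.2006, 0.2224]
tcp_rot: [-0.075, 2.436, 0.027]
force: [0.5, -0.4, -2.2]
gripper_width: 0.0093
finger_force: 60.4
```

```bash
python3 - <<'E'
from hand import *
from workcell import env
s=env.sense();Rn=R.from_rotvec(s["tcp_rot"]);print(s["clock"],loc(s["eef_pos"]+Rn.apply(HT)),s["force"],s["gripper_width"])
M=imaging.camera_model("wrist");wi=imaging.read_camera("wrist")[:,:,::-1].copy();cv2.imwrite("pics/w12.png",wi)
cv2.imwrite("pics/s12.png",imaging.read_camera("scene")[:,:,::-1]);cv2.imwrite("pics/t12.png",imaging.read_camera("top")[:,:,::-1])
i=wi.astype(int);yel=(i[:,:,2]>130)&(i[:,:,1]>100)&(i[:,:,0]<90)
ys,xs=np.where(yel);print("yellow",len(ys), ys.min() if len(ys) else 0, ys.max() if len(ys) else 0)
for r in range(ys.min(),ys.max()+1,6):
    c=np.where(yel[r])[0]
    if len(c)>3: print(r,c.min(),c.max(),len(c),(c.min()+c.max())/2)
for r in range(240,345,15):
    b=np.where((i[r,:,0]-i[r,:,2]>40)&(np.abs(np.arange(560)-277)<40))[0]; print("blue",r,b.min() if len(b) else None,b.max() if len(b) else None)
for y in (.0305,.0425,.0545):
    print(y,[proj(M,w([x,y,z]))[0].round(1).tolist() for x,z in ((-.033,.302),(-.031,.29),(-.008,.25))])
E
```

```text
19.8 [0.00036273 0.04160095 0.25074757] [ 0.51986039 -0.35685597 -2.20753416] 0.009260322791692973
yellow 60452 0 247
0 0 124 125 62.0
6 0 128 129 64.0
12 0 129 130 64.5
18 0 462 182 231.0
24 0 542 325 271.0
30 0 537 319 268.5
36 0 533 308 266.5
42 0 530 321 265.0
48 0 526 372 263.0
54 0 522 261 261.0
60 0 497 291 248.5
66 0 500 340 250.0
72 0 503 344 251.5
78 0 548 342 274.0
84 544 552 9 548.0
90 538 556 19 547.0
96 541 559 19 550.0
102 545 559 15 552.0
108 548 559 12 553.5
114 1 559 193 280.0
120 0 559 349 279.5
126 0 559 356 279.5
132 0 508 357 254.0
138 0 512 363 256.0
144 0 517 370 258.5
150 0 495 348 247.5
156 0 497 348 248.5
162 0 500 350 250.0
168 0 503 351 251.5
174 0 506 310 253.0
180 82 509 271 295.5
186 40 512 282 276.0
192 0 515 270 257.5
198 125 518 199 321.5
204 123 521 203 322.0
210 121 524 208 322.5
216 120 527 213 323.5
222 118 539 231 328.5
228 116 533 229 324.5
234 87 536 276 311.5
240 388 559 172 473.5
246 492 559 66 525.5
blue 240 265 288
blue 255 264 288
blue 270 264 289
blue 285 264 288
blue 300 264 288
blue 315 263 289
blue 330 265 287
0.0305 [[246.1, 440.1], [248.1, 401.3], [255.1, 311.9]]
0.0425 [[280.0, 440.1], [279.8, 401.3], [279.0, 311.9]]
0.0545 [[313.9, 440.1], [311.5, 401.3], [302.9, 312.0]]
```

```bash
python3 - <<'E'
from hand import *
im=cv2.imread("pics/scene0.png").astype(int)
m=((im[:,:,2]>150)&(im[:,:,1]>130)&(im[:,:,0]<90)).astype(np.uint8); m[:215]=0;m[255:]=0;m[:,:275]=0;m[:,325:]=0
ys,xs=np.where(m);print(len(ys),xs.min(),xs.max(),ys.min(),ys.max())
for r in range(ys.min(),ys.max()+1,2):print(r,"".join("#" if v else "." for v in m[r,280:320]))
# model outline of clip in all views for y hypothesis; score by IoU over (y,ztop)
imgs=[(S,m)]
t=cv2.imread("pics/top0.png").astype(int);mt=((t[:,:,2]>150)&(t[:,:,1]>120)&(t[:,:,0]<90)).astype(np.uint8);mt[:,:150]=0;mt[:,185:]=0;mt[:135]=0;mt[180:]=0
M2=pickle.load(open("pics/w2.pkl","rb"));t=cv2.imread("pics/w2_raw.png").astype(int);mw=((t[:,:,2]>150)&(t[:,:,1]>120)&(t[:,:,0]<90)).astype(np.uint8);mw[:,:425]=0;mw[:,485:]=0;mw[:240]=0;mw[320:]=0
for n,c,mk in (("S",S,m),("T",T,mt),("W",M2,mw)):
    yy,xx=np.where(mk);print(n,len(yy))
    for x,z in ((0.0,.288),(0.0,.295),(0,.303)):
        # along rail direction at centroid column
        pts=[loc(onz(c,(a,b),z)) for a,b in zip(xx,yy)]
        P=np.array(pts);sel=np.abs(P[:,0]-x)<.012;print(z,"y range",np.percentile(P[sel,1],[2,50,98]).round(4))
E
```

```text
857 275 324 215 254
215 ................#.........##############
217 ...................#####################
219 .....................###################
221 .......................#################
223 ..........................##############
225 ...........................#############
227 .......................#################
229 ..................######################
231 .............##################....#####
233 ........##################...........###
235 .....################...................
237 ##....##########........................
239 ###########.............................
241 ##########..............................
243 ##########..............................
245 ##########..............................
247 ############............................
249 ##############..........................
251 ################........................
253 ##################......................
S 857
0.288 y range [0.016  0.0282 0.0401]
0.295 y range [0.0232 0.0347 0.0471]
0.303 y range [0.031  0.0437 0.0552]
T 594
0.288 y range [0.0326 0.0445 0.0564]
0.295 y range [0.0306 0.0425 0.0544]
0.303 y range [0.0285 0.0402 0.0519]
W 1604
0.288 y range [0.0393 0.0518 0.0643]
0.295 y range [0.0352 0.0474 0.0595]
0.303 y range [0.0306 0.0423 0.0541]
```

All three views put the mark at y ≈ 41–43 mm, and the hook is at 41.6 mm. I'll seat it, release, and back out along the tool axis.

Call:
play_rows --moves '[{"tx":0.1,"ty":0,"tz":0.12,"ax":0,"ay":0,"az":0},{"tx":0.1,"ty":0,"tz":0.12,"ax":0,"ay":0,"az":0},{"tx":0.1,"ty":0,"tz":0.12,"ax":0,"ay":0,"az":0}]'

```text
clock: 20.2
eef_pos: [0.5295, 0.2007, 0.2213]
tcp_rot: [-0.075, 2.435, 0.027]
force: [0.1, -0.9, -2.5]
gripper_width: 0.0089
finger_force: 60.4
```

Call:
play_rows --claw 1 --moves '[{"tx":0,"ty":0,"tz":0,"ax":0,"ay":0,"az":0},{"tx":0,"ty":0,"tz":0,"ax":0,"ay":0,"az":0},{"tx":0,"ty":0,"tz":0,"ax":0,"ay":0,"az":0},{"tx":0,"ty":0,"tz":0,"ax":0,"ay":0,"az":0},{"tx":0,"ty":0,"tz":0,"ax":0,"ay":0,"az":0},{"tx":0,"ty":0,"tz":0,"ax":0,"ay":0,"az":0},{"tx":0,"ty":0,"tz":0,"ax":0,"ay":0,"az":0},{"tx":0,"ty":0,"tz":-1,"ax":0,"ay":0,"az":0},{"tx":0,"ty":0,"tz":-3,"ax":0,"ay":0,"az":0},{"tx":0,"ty":0,"tz":-6,"ax":0,"ay":0,"az":0},{"tx":0,"ty":0,"tz":-9,"ax":0,"ay":0,"az":0},{"tx":0,"ty":0,"tz":-12,"ax":0,"ay":0,"az":0},{"tx":0,"ty":0,"tz":-12,"ax":0,"ay":0,"az":0},{"tx":0,"ty":0,"tz":-12,"ax":0,"ay":0,"az":0}]'

```text
clock: 21.37
eef_pos: [0.4518, 0.1965, 0.3143]
tcp_rot: [-0.075, 2.433, 0.029]
force: [0.6, 0.3, -0.6]
gripper_width: 0.0853
finger_force: 0.0
```

```bash
python3 - <<'E'
from hand import *
from workcell import env
s=env.sense();print(s["clock"],s["eef_pos"],s["force"])
M=imaging.camera_model("wrist");wi=imaging.read_camera("wrist")[:,:,::-1].copy();cv2.imwrite("pics/w13.png",wi);pickle.dump(M,open("pics/w13.pkl","wb"))
hsv=cv2.cvtColor(wi,cv2.COLOR_BGR2HSV)
y=cv2.inRange(hsv,(22,190,100),(34,255,255)); b=cv2.inRange(hsv,(105,120,60),(125,255,255))
for n,mk in (("y",y),("b",b)):
    k,l,st,ce=cv2.connectedComponentsWithStats(mk)
    for j in range(1,k):
        if st[j,4]>60: print(n,st[j].tolist(),ce[j].round(1))
for yy in (.0300,.042,.054): print(yy,[proj(M,w([x,yy,z]))[0].round(1).tolist() for x,z in ((-.033,.302),(-.06,.262),(-.06,.23))])
P=knob(1.75,.40);print(P,delta(P,gtool(1.75)))
E
```

```text
21.3667 [0.45176381 0.19645818 0.31430735] [ 0.59644911  0.27697874 -0.63063302]
y [261, 254, 32, 55, 1639] [276.8 280.3]
b [236, 68, 80, 38, 1903] [280.5  80.6]
b [250, 101, 11, 54, 474] [255.  128.2]
b [260, 106, 32, 58, 752] [276.7 139.8]
b [293, 109, 15, 51, 550] [299.7 134.2]
b [233, 113, 5, 19, 68] [235.1 121.9]
b [269, 174, 14, 61, 726] [275.6 204.3]
b [294, 175, 28, 11, 208] [307.1 181.6]
0.03 [[259.3, 275.2], [259.2, 206.0], [260.4, 170.0]]
0.042 [[276.5, 275.2], [276.5, 206.0], [276.4, 170.0]]
0.054 [[293.7, 275.2], [293.8, 206.0], [292.5, 170.0]]
[ 0.64112233 -0.0493774   0.4       ] {'tx': -18.87, 'ty': -25.69, 'tz': 4.64, 'ax': -35.23, 'ay': 29.42, 'az': -95.63}
```

The set is hanging: its tab centre at column 275.6 against the clip centre at 276.8 is within 1 mm of the mark. Next I close the keeper.

Call:
play_rows --moves '[{"tx":0,"ty":0,"tz":-4,"ax":0,"ay":0,"az":0},{"tx":-2,"ty":-2,"tz":-8,"ax":-2,"ay":2,"az":-6},{"tx":-5,"ty":-5,"tz":-8,"ax":-4.5,"ay":4,"az":-12},{"tx":-7.5,"ty":-8,"tz":-7,"ax":-7,"ay":6,"az":-18},{"tx":-10,"ty":-11,"tz":-6,"ax":-9,"ay":8,"az":-24},{"tx":-12.5,"ty":-14,"tz":-4,"ax":-11,"ay":10,"az":-30},{"tx":-20.2,"ty":-25.7,"tz":3.1,"ax":-35.2,"ay":29.4,"az":-95.6},{"tx":-20.2,"ty":-25.7,"tz":3.1,"ax":-35.2,"ay":29.4,"az":-95.6},{"tx":-20.2,"ty":-25.7,"tz":3.1,"ax":-35.2,"ay":29.4,"az":-95.6},{"tx":-20.2,"ty":-25.7,"tz":3.1,"ax":-35.2,"ay":29.4,"az":-95.6},{"tx":-20.2,"ty":-25.7,"tz":3.1,"ax":-35.2,"ay":29.4,"az":-95.6},{"tx":-20.2,"ty":-25.7,"tz":3.1,"ax":-35.2,"ay":29.4,"az":-95.6},{"tx":-20.2,"ty":-25.7,"tz":3.1,"ax":-35.2,"ay":29.4,"az":-95.6},{"tx":-20.2,"ty":-25.7,"tz":3.1,"ax":-35.2,"ay":29.4,"az":-95.6},{"tx":-20.2,"ty":-25.7,"tz":3.1,"ax":-35.2,"ay":29.4,"az":-95.6},{"tx":-20.2,"ty":-25.7,"tz":3.1,"ax":-35.2,"ay":29.4,"az":-95.6},{"tx":-20.2,"ty":-25.7,"tz":3.1,"ax":-35.2,"ay":29.4,"az":-95.6},{"tx":-20.2,"ty":-25.7,"tz":3.1,"ax":-35.2,"ay":29.4,"az":-95.6},{"tx":-20.2,"ty":-25.7,"tz":3.1,"ax":-35.2,"ay":29.4,"az":-95.6},{"tx":-20.2,"ty":-25.7,"tz":3.1,"ax":-35.2,"ay":29.4,"az":-95.6}]'

```text
clock: 23.08
eef_pos: [0.6395, -0.0496, 0.4173]
tcp_rot: [2.469, -1.943, -0.004]
force: [-0.1, 0.8, 0.8]
gripper_width: 0.0855
finger_force: 0.0
```

```bash
python3 - <<'E'
from h import *
from workcell import env,imaging
s=env.sense();print(s["clock"],s["eef_pos"],s["q"].round(2))
M=imaging.camera_model("wrist");wi=imaging.read_camera("wrist")[:,:,::-1].copy();cv2.imwrite("pics/w14.png",wi)
hsv=cv2.cvtColor(wi,cv2.COLOR_BGR2HSV);r=cv2.inRange(hsv,(0,180,70),(6,255,255))|cv2.inRange(hsv,(174,180,70),(180,255,255))
k,l,st,ce=cv2.connectedComponentsWithStats(r)
for j in range(1,k):
    if st[j,4]>60:
        ys,xs=np.where(l==j); P=np.array([loc(onz(M,(a,b),.268)) for a,b in zip(xs[::7],ys[::7])])[:,:2]
        print(st[j].tolist(),P.min(0),P.max(0)); v=P[np.hypot(*(P-[.055,-.1]).T)>.025]
        if len(v): a=np.arctan2(-.1-v[:,1],.055-v[:,0]);print("th",np.median(a))
for a in (1.75,): print(proj(M,knob(a,.308)))
P=knob(1.755,.266);print(P,delta(P,gtool(1.755)))
E
```

```text
23.0833 [ 0.63945219 -0.04958952  0.4173412 ] [-0.2   0.64  1.17  2.11  0.   -2.01]
[260, 206, 27, 99, 1094] [ 0.04562312 -0.19617936] [ 0.07884317 -0.08776918]
th 1.7964503003124133
[[275.35429321 197.38125083]]
[ 0.64168999 -0.04923601  0.266     ] {'tx': 0.04, 'ty': -0.28, 'tz': 15.2, 'ax': 0.04, 'ay': 0.08, 'az': -0.52}
```

Call:
play_rows --moves '[{"tx":0,"ty":-0.3,"tz":3.5,"ax":0,"ay":0,"az":-0.5},{"tx":0,"ty":-0.3,"tz":7,"ax":0,"ay":0,"az":-0.5},{"tx":0,"ty":-0.3,"tz":10,"ax":0,"ay":0,"az":-0.5},{"tx":0,"ty":-0.3,"tz":12.5,"ax":0,"ay":0,"az":-0.5},{"tx":0,"ty":-0.3,"tz":14,"ax":0,"ay":0,"az":-0.5},{"tx":0,"ty":-0.3,"tz":15.2,"ax":0,"ay":0,"az":-0.5},{"tx":0,"ty":-0.3,"tz":15.2,"ax":0,"ay":0,"az":-0.5},{"tx":0,"ty":-0.3,"tz":15.2,"ax":0,"ay":0,"az":-0.5}]'

```text
clock: 23.8
eef_pos: [0.6419, -0.0491, 0.2672]
tcp_rot: [-2.478, 1.93, -0.0]
force: [-0.3, -0.2, 0.9]
gripper_width: 0.0851
finger_force: 0.0
```

Call:
play_rows --claw -1 --moves '[{"tx":0,"ty":0,"tz":0,"ax":0,"ay":0,"az":0},{"tx":0,"ty":0,"tz":0,"ax":0,"ay":0,"az":0},{"tx":0,"ty":0,"tz":0,"ax":0,"ay":0,"az":0},{"tx":0,"ty":0,"tz":0,"ax":0,"ay":0,"az":0},{"tx":0,"ty":0,"tz":0,"ax":0,"ay":0,"az":0},{"tx":0,"ty":0,"tz":0,"ax":0,"ay":0,"az":0},{"tx":0,"ty":0,"tz":0,"ax":0,"ay":0,"az":0},{"tx":0,"ty":0,"tz":0,"ax":0,"ay":0,"az":0}]'

```text
clock: 24.47
eef_pos: [0.6432, -0.049, 0.2667]
tcp_rot: [-2.48, 1.928, -0.003]
force: [-3.2, -0.9, 4.2]
gripper_width: 0.0141
finger_force: 58.5
```

```bash
python3 - <<'E'
from h import *
from workcell import env
s=env.sense();p=s["eef_pos"];l=loc(p);th=np.arctan2(-.1-l[1],.055-l[0]);print(s["clock"],p,s["gripper_width"],s["finger_force"],s["force"],th,s["q"].round(2))
R0=R.from_rotvec(s["tcp_rot"])
for a in np.linspace(th,0.0,19)[1:]: print({k:v for k,v in delta(knob(a,p[2]),R.from_euler("z",a-th)*R0).items() if k in("tx","ty","az")})
E
```

```text
24.4667 [ 0.64317173 -0.04901779  0.26674047] 0.014121534566951343 58.47405016422272 [-3.19636086 -0.9400938   4.22444844] 1.7677196466666731 [-0.2   0.48  0.43  1.52 -0.   -2.02]
{'tx': -0.06, 'ty': 1.15, 'az': 5.63}
{'tx': -0.22, 'ty': 2.29, 'az': 11.25}
{'tx': -0.49, 'ty': 3.4, 'az': 16.88}
{'tx': -0.86, 'ty': 4.49, 'az': 22.51}
{'tx': -1.34, 'ty': 5.53, 'az': 28.13}
{'tx': -1.92, 'ty': 6.52, 'az': 33.76}
{'tx': -2.6, 'ty': 7.45, 'az': 39.39}
{'tx': -3.36, 'ty': 8.31, 'az': 45.01}
{'tx': -4.2, 'ty': 9.09, 'az': 50.64}
{'tx': -5.12, 'ty': 9.78, 'az': 56.27}
{'tx': -6.1, 'ty': 10.38, 'az': 61.9}
{'tx': -7.13, 'ty': 10.88, 'az': 67.52}
{'tx': -8.21, 'ty': 11.28, 'az': 73.15}
{'tx': -9.32, 'ty': 11.57, 'az': 78.78}
{'tx': -10.46, 'ty': 11.75, 'az': 84.4}
{'tx': -11.6, 'ty': 11.82, 'az': 90.03}
{'tx': -12.75, 'ty': 11.77, 'az': 95.66}
{'tx': -13.89, 'ty': 11.61, 'az': 101.28}
```

Call:
play_rows --moves '[{"tx":-0.06,"ty":1.15,"tz":0,"ax":0,"ay":0,"az":5.6},{"tx":-0.22,"ty":2.29,"tz":0,"ax":0,"ay":0,"az":11.3},{"tx":-0.49,"ty":3.4,"tz":0,"ax":0,"ay":0,"az":16.9},{"tx":-0.86,"ty":4.49,"tz":0,"ax":0,"ay":0,"az":22.5},{"tx":-1.34,"ty":5.53,"tz":0,"ax":0,"ay":0,"az":28.1},{"tx":-1.92,"ty":6.52,"tz":0,"ax":0,"ay":0,"az":33.8},{"tx":-2.6,"ty":7.45,"tz":0,"ax":0,"ay":0,"az":39.4},{"tx":-3.36,"ty":8.31,"tz":0,"ax":0,"ay":0,"az":45},{"tx":-4.2,"ty":9.09,"tz":0,"ax":0,"ay":0,"az":50.6},{"tx":-5.12,"ty":9.78,"tz":0,"ax":0,"ay":0,"az":56.3},{"tx":-6.1,"ty":10.38,"tz":0,"ax":0,"ay":0,"az":61.9},{"tx":-7.13,"ty":10.88,"tz":0,"ax":0,"ay":0,"az":67.5},{"tx":-8.21,"ty":11.28,"tz":0,"ax":0,"ay":0,"az":73.2},{"tx":-9.32,"ty":11.57,"tz":0,"ax":0,"ay":0,"az":78.8},{"tx":-10.46,"ty":11.75,"tz":0,"ax":0,"ay":0,"az":84.4},{"tx":-11.6,"ty":11.82,"tz":0,"ax":0,"ay":0,"az":90},{"tx":-12.75,"ty":11.77,"tz":0,"ax":0,"ay":0,"az":95.7},{"tx":-13.8,"ty":11.62,"tz":0,"ax":0,"ay":0,"az":101},{"tx":-13.8,"ty":11.62,"tz":0,"ax":0,"ay":0,"az":101},{"tx":-13.8,"ty":11.62,"tz":0,"ax":0,"ay":0,"az":101}]'

```text
clock: 26.13
eef_pos: [0.497, 0.057, 0.2667]
tcp_rot: [-0.093, 3.137, 0.0]
force: [1.9, 3.5, 6.0]
gripper_width: 0.0141
finger_force: 59.0
```

```bash
python3 - <<'E'
from h import *
from workcell import env
s=env.sense();p=s["eef_pos"];l=loc(p);print(s["clock"],l,np.arctan2(-.1-l[1],.055-l[0]),np.hypot(.1+l[1],.055-l[0]),s["force"],s["gripper_width"])
E
```

```text
26.1333 [-0.06139433 -0.09997618  0.26667821] -0.00020465781194043287 0.11639432966889436 [1.91436058 3.48208887 6.02717184] 0.014053610039827727
```

Call:
play_rows --claw 1 --moves '[{"tx":0,"ty":0,"tz":0,"ax":0,"ay":0,"az":0},{"tx":0,"ty":0,"tz":0,"ax":0,"ay":0,"az":0},{"tx":0,"ty":0,"tz":0,"ax":0,"ay":0,"az":0},{"tx":0,"ty":0,"tz":0,"ax":0,"ay":0,"az":0},{"tx":0,"ty":0,"tz":0,"ax":0,"ay":0,"az":0},{"tx":0,"ty":0,"tz":0,"ax":0,"ay":0,"az":0},{"tx":0,"ty":0,"tz":0,"ax":0,"ay":0,"az":0},{"tx":0,"ty":0,"tz":-3.5,"ax":0,"ay":0,"az":0},{"tx":0,"ty":0,"tz":-7,"ax":0,"ay":0,"az":0},{"tx":0,"ty":0,"tz":-10.5,"ax":0,"ay":0,"az":0},{"tx":0,"ty":0,"tz":-14,"ax":0,"ay":0,"az":0},{"tx":0,"ty":0,"tz":-14,"ax":0,"ay":0,"az":0},{"tx":0,"ty":0,"tz":-14,"ax":0,"ay":0,"az":0}]'

```text
clock: 27.22
eef_pos: [0.4973, 0.0561, 0.4075]
tcp_rot: [-0.09, 3.136, -0.001]
force: [0.1, 0.7, -1.2]
gripper_width: 0.0856
finger_force: 0.0
```

```bash
python3 - <<'E'
from h import *
from workcell import env,imaging,nets
s=env.sense();print(s["clock"],s["eef_pos"])
M=imaging.camera_model("wrist");wi=imaging.read_camera("wrist")[:,:,::-1].copy();cv2.imwrite("pics/w15.png",wi)
hsv=cv2.cvtColor(wi,cv2.COLOR_BGR2HSV)
masks={"red":cv2.inRange(hsv,(0,180,70),(6,255,255))|cv2.inRange(hsv,(174,180,70),(180,255,255)),"yel":cv2.inRange(hsv,(22,190,100),(34,255,255)),"blue":cv2.inRange(hsv,(105,120,40),(125,255,255))}
for n,mk in masks.items():
    k,l,st,ce=cv2.connectedComponentsWithStats(mk)
    for j in range(1,k):
        if st[j,4]>60: print(n,st[j].tolist(),ce[j].round(1),loc(onz(M,ce[j],.268 if n=="red" else .302 if n=="yel" else .262)).round(4))
ys,xs=np.where(masks["red"]>0);P=np.array([loc(onz(M,(a,b),.268)) for a,b in zip(xs,ys)])[:,:2];v=P[(P[:,0]<.035)&(P[:,0]>-.05)&(abs(P[:,1]+.1)<.04)]
c=np.polyfit(v[:,0],v[:,1],1);print("gate tilt",np.arctan(c[0]),v.min(0),v.max(0),np.polyval(c,.055))
S=imaging.camera_model("scene");si=imaging.read_camera("scene")[:,:,::-1].copy();cv2.imwrite("pics/s15.png",si)
for l in ("set_grip","gate_knob","pliers_hook"): print(l,[( [round(float(v)*q) for v,q in zip(d["extent"],(560,420,560,420))],round(float(d["confidence"]),2)) for d in nets.spot_in("scene",l)])
print(proj(S,w([.02,.042,.1])))
E
```

```text
27.2167 [0.49725761 0.05611172 0.40752866]
red [265, 209, 20, 103, 909] [276.7 252.2] [ 0.0038 -0.1011  0.268 ]
red [552, 267, 8, 36, 156] [556.7 288. ] [0.0443 0.1796 0.268 ]
yel [425, 226, 36, 84, 2027] [442.1 263.4] [-0.0005  0.0426  0.302 ]
blue [337, 182, 59, 11, 427] [369.5 186.1] [-0.0602 -0.0143  0.262 ]
blue [408, 184, 25, 43, 813] [419.8 205.1] [-0.0415  0.0347  0.262 ]
blue [336, 194, 62, 33, 348] [355.1 213.4] [-0.0335 -0.0261  0.262 ]
gate tilt -0.012147229732585649 [-0.04011639 -0.10551608] [ 0.03394252 -0.09401434] -0.10055876400630144
set_grip [([230, 175, 31, 34], 0.89), ([300, 279, 24, 67], 0.77), ([299, 197, 23, 34], 0.76)]
gate_knob [([270, 212, 41, 32], 0.61)]
pliers_hook [([341, 323, 22, 68], 0.72), ([300, 234, 28, 18], 0.62)]
[[292.24621269 288.86310343]]
```

```bash
python3 -c "
from workcell import job
print(job.sign_off())"
```

```text
the job is handed in; nothing more can be done
None
```

The job is handed in: the blue set hangs on the rail within about 1 mm of the yellow mark, the keeper is back across the rail to within about 1°, and the gripper is open and clear, at about 27 s on the clock.

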